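Load the network dock and bolt it shut

TASK

Fit every network module standing on the desk into the dock's rail: draw the red-handled bolt all the way back from the rail's open end, slide each module in by its T-shaped foot from that end until it is past the bolt, then push the bolt fully home into its keeper so that the modules are locked in. Leave the mug, mouse, power adapter and pot plant where they are.

Things in the scene. Friction and masses are not known exactly. Their poses are not given: they have to be found in the camera images.
- dock: the dock, fixed to the desk: slotted aluminium rail on a grey base. Origin at desk level (z 0) where the bolt's line crosses the rail's centre line; its y runs along the rail to the open end, its x along the bolt from keeper to guide. The bolt crosses above the rail at z 28 to 38, y -6 to 6, and blocks the casings. A module is past the bolt when its centre is at y -26 or less.
- rail_mouth (a point): rail's open end, centre of the channel floor (dock 0, 16, 10), axes as the dock's. Channel under the lips 40 wide, 7.5 high; slot between the lips 21 wide; lip tops at z 22, rail 48 wide outside. In front, to y 97, an open apron level with the channel floor where a module can be set down; low yellow cheeks (to z 17) funnel from about 60 wide at y 46 to the channel.
- rail_stop (a point): face of the end stop that closes the rail, on the channel floor (dock 0, -189, 10), axes as the dock's; the stop is up to z 44. Lips and slot run from here to the mouth. Four modules (4 x 40) fit between here and the bolt with 23 to spare.
- keeper (a point): centre of the steel keeper that takes the bolt's tip (dock -63, 0, 33), axes as the dock's. The keeper spans dock x -54 to -72, y -12 to 12, up to z 44. The bolt's steel guide on the other side spans dock x 52 to 200, y -12 to 12, up to z 43.
- bolt (a joint): travel of the bolt in m: 0 = fully home in its keeper (hard stop), 0.116 = fully drawn back (hard stop; the tip then stands at dock x +50, clear of the way for module and fingers). It starts at or nearly home. It stays where it is left; friction about 2.5 N. It moves along the dock's x.
- bolt_grip (a point): grip point in the bolt's red upright handle, a block 20 along the dock's x, 12 along the dock's y, from z 38 to 80; this point lies on its centre line at z 66. At dock x +62 when the bolt is home, +178 when drawn back, dock y 0.
- moduleA: network module, black casing, if present. Casing 40 (its x) x 44 (its y), z 16 to 47, on a steel T foot: neck 40 x 16, foot plate 40 x 36 x 5 thick. Origin: centre of the foot's underside, z up. Its x must lie along the rail (either way round), so grip it across y (44 wide), fingertips at z 20 or higher. 85 to 155 g, stands loose. Two port sockets on top.
- moduleB: network module, white casing, if present. Casing 40 (its x) x 44 (its y), z 16 to 47, on a steel T foot: neck 40 x 16, foot plate 40 x 36 x 5 thick. Origin: centre of the foot's underside, z up. Its x must lie along the rail (either way round), so grip it across y (44 wide), fingertips at z 20 or higher. 85 to 155 g, stands loose. Two port sockets on top.
- moduleC: network module, blue casing, if present. Casing 40 (its x) x 44 (its y), z 16 to 47, on a steel T foot: neck 40 x 16, foot plate 40 x 36 x 5 thick. Origin: centre of the foot's underside, z up. Its x must lie along the rail (either way round), so grip it across y (44 wide), fingertips at z 20 or higher. 85 to 155 g, stands loose. Two port sockets on top.
- moduleD: network module, green casing, if present. Casing 40 (its x) x 44 (its y), z 16 to 47, on a steel T foot: neck 40 x 16, foot plate 40 x 36 x 5 thick. Origin: centre of the foot's underside, z up. Its x must lie along the rail (either way round), so grip it across y (44 wide), fingertips at z 20 or higher. 85 to 155 g, stands loose. Two port sockets on top.
- mug: blue mug, bystander, 78 across, 92 high, origin under its centre
- mouse: black and grey computer mouse, bystander, 105 (its x) x 58 x 34 high, origin under its centre
- adapter: black power adapter brick, bystander, 75 (its x) x 45 x 30 high, origin under its centre
- potplant: small plant in a black pot, bystander, 90 across, 150 high, origin under its centre
Not all that is in view belongs to the job. There is more than one size of the moduleC; the job needs the smallest. Leave any yellow look-alike of the moduleB alone.

How it is judged:
On the way, in this order (a step that is already met when the one before it is completed fails the run):
1. the bolt is drawn back (value of joint bolt above 0.105 m), for 0.2 s.
2. every module on the desk is in the rail, past the bolt (x of moduleA in the frame of dock between -0.006 and 0.006 m and y of moduleA in the frame of dock between -0.194 and -0.025 m and z of moduleA in the frame of dock between 0.006 and 0.017 m and angle between each of moduleA, moduleB, moduleC, moduleD's own z axis and vertical below 0.15 rad and x of moduleB in the frame of dock between -0.006 and 0.006 m and y of moduleB in the frame of dock between -0.194 and -0.025 m and z of moduleB in the frame of dock between 0.006 and 0.017 m and x of moduleC in the frame of dock between -0.006 and 0.006 m and y of moduleC in the frame of dock between -0.194 and -0.025 m and z of moduleC in the frame of dock between 0.006 and 0.017 m and x of moduleD in the frame of dock between -0.006 and 0.006 m and y of moduleD in the frame of dock between -0.194 and -0.025 m and z of moduleD in the frame of dock between 0.006 and 0.017 m), for 0.2 s.
3. the bolt is home in its keeper (value of joint bolt below 0.006 m), for 0.2 s.
At the end, for the whole second after the job is handed in: The bolt is home (within 6 mm of its stop) and every module that was on the desk stands at rest with its foot in the rail's channel, between the end stop and the bolt: centre within 6 mm of the rail's centre line, upright within 0.15 rad (all of step 2 and value of joint bolt below 0.006 m and linear speed of each of moduleA, moduleB, moduleC, moduleD below 0.02 m/s); the robot touches nothing.
It fails at once if the mug is pushed more than 3 cm or tipped (distance of mug from where it was at the start of the episode above 0.03 m or angle between mug's own z axis and vertical above 0.3 rad).
It fails at once if the mouse is pushed more than 3 cm or tipped (distance of mouse from where it was at the start of the episode above 0.03 m or angle between mouse's own z axis and vertical above 0.3 rad).
It fails at once if the power adapter is pushed more than 3 cm or tipped (distance of adapter from where it was at the start of the episode above 0.03 m or angle between adapter's own z axis and vertical above 0.3 rad).
It fails at once if the pot plant is pushed more than 3 cm or tipped (distance of potplant from where it was at the start of the episode above 0.03 m or angle between potplant's own z axis and vertical above 0.3 rad).
Of moduleA, moduleB, moduleC, moduleD only 2 to 4 are there at a start; the rules pass over those that are not, and their reading is None.
At some moment in a run one of moduleA, moduleB, moduleC, moduleD may be knocked a few centimetres aside while the robot is not near it.
It also fails if it takes over 210 s, if anything falls off the work surface, if the arm or the gripper's body presses on something with over 40 N, if the wrist force passes 120 N, or if a joint passes its speed limit or range.

ROBOT

A 7-joint arm with a two-finger parallel gripper is mounted at the origin on the work surface. World frame = base frame: x ahead of the robot, y to its left, z up, the work surface at z = 0. Lengths are in m, angles in rad, forces in N, time in s.
With the tool pointing down it reaches from about 0.425 to 0.875 m from the base axis. Payload 8.4 kg.
Tool frame: the origin (TCP) lies midway between the tips of the shut fingers; the grasp point (between the pads) lies 19 mm behind it; z points along the fingers, y is the line along which they close (so a half turn about z gives the same grasp; the last joint's range is limited). The gripper opens to 85 mm and grips with 20 to 120 N. Pads are 22 mm wide; open, the fingers measure 114 mm over their backs; the gripper's body (76 mm by 85 mm) begins 54 mm behind the grasp point. The pads swing forward as they close: fully open they stand 13 mm farther back than shut.
Start: joints at [-1.336, 0.333, 0.04, 1.465, -0.013, 1.343, -0.059], TCP at [0.213, 0.614, 0.231] pointing down, gripper open.
Joint ranges: [-2.58, 2.58], [-0.38, 2.09], [-1.3, 1.39], [0.25, 2.4], [-1.5, 4.64], [0.08, 2.09], [-2.65, 2.65]. Speed limits (rad/s): [2.22, 2.22, 2.79, 2.79, 3.14, 3.14, 3.14].

INTERFACE

Orientations are given as a unit quaternion [w, x, y, z].
In Python, from station import monitor, optics, hand_in gives the robot as it stands.
- The arm moves only by the tool send_rows, never from a script. Its argument "increments" is a list of rows, each an object of numbers: "ax", "ay", "az": the turn, a rotation vector about the tool's x, y, z in rad; "tx", "ty", "tz": the shift along the tool's x, y, z in cm; "hand": the opening, from 0 (shut) to 1 (fully open). In form: [{"ax": .., "ay": .., "az": .., "tx": .., "ty": .., "tz": .., "hand": ..}, ...]. A call has 1 to 8 rows; each row shifts and turns the commanded pose from where the row before left it, along the tool's axes as they then stand; what a row does not reach is not made up. A row lasts 1/10 s, in which the tool goes at most 50 mm and 8.59 degrees, less where a joint would pass 70% of its speed; a pose out of reach is approached as far as the arm can. A call with a gripper value outside its range is refused whole. The fingers move at their own pace and stop on an object; "force" is the grip in N (left out, the last holds). Time passes only in rows, so rows that do not move let the fingers close. It gives the time, the measured TCP pose, the force, the opening and the grip force at its end, in the units of the state.
- monitor.get_obs(): the state, without advancing time (a new reading comes with each control period).
- optics.grab_frame(name): name is "scene" or "side" or "wrist"; returns the picture (400x640x3 uint8, red, green, blue); there is no depth.
- optics.camera_params(name): a dict with "vfov" (degrees; the focal length in pixels is half the picture's height over the tangent of half this angle, whatever the lens; pixels are square), "cx", "cy" (the principal point, pixels), "eye" and "orientation" of the camera in the world; the wrist camera has in their place "tool_from_camera" (4x4, takes a point from camera to tool coordinates, whose origin is the TCP and whose axes are the flange's). Camera axes: x right, y up, looking along -z (the intrinsics and any distortion apply to the point x, -y, -z); pixel columns grow to the right and rows downward; lengths in m; the calibration is good to about 2 mm. A picture is of the moment at which its call begins: read the wrist's pose just before it. camera_params takes no time and is no camera call.
- hand_in(): hands the job in; it is judged then, once.
The state is a dict: "time": time; "joint_positions": joint angles; "qd": joint speeds; "tau": joint torques, N m; "tcp_pos": TCP position; "eef_rot": TCP orientation; "contact_force": force on the tool from outside, world axes, zero at the start; "wrist_torque": the same for the moment, N m; "gripper_width": finger opening in m; "grip_force": force on a finger pad.
Only numpy, scipy, OpenCV 4.12 (cv2) and the standard library are available. Lean on these libraries where they do the work, as an engineer would, in place of code of your own. Each camera call takes 0.05 s, during which the arm holds its last target. There are 200 camera calls.

## Working session

There is one attempt and no reset: what is moved stays moved. The work goes in short steps, Python scripts to look and compute and a tool call to move; the robot and the scene stay as the last step left them, time stands still between calls to the robot, and variables do not carry over. Pictures are saved under pics/ and viewed, at most 14 in all, crops included, and the job is handed in when it is done.

Besides the shell and the picture viewer there is one more tool, called by a JSON object that holds its "name" and its "arguments", one argument or row to a line. send_rows: Moves the arm, as the interface text tells. Its arguments: {"type":"object","properties":{"increments":{"type":"array","items":{"type":"object","properties":{"ax":{"type":"number"},"ay":{"type":"number"},"az":{"type":"number"},"tx":{"type":"number"},"ty":{"type":"number"},"tz":{"type":"number"},"hand":{"type":"number"}}}},"force":{"type":"number"}},"required":["increments"]}

```bash
mkdir -p pics; ls
python3 - <<'E'
from station import monitor, optics
import cv2,numpy as np
o=monitor.get_obs();print({k:np.round(v,3).tolist() for k,v in o.items()})
for n in("scene","side","wrist"):
    print(n,optics.camera_params(n))
    im=optics.grab_frame(n);cv2.imwrite(f"pics/{n}0.png",im[:,:,::-1])
E
```

```text
pics
{'time': 0.0, 'joint_positions': [-1.336, 0.334, 0.04, 1.466, -0.013, 1.343, -0.059], 'qd': [0.0, -0.0, -0.001, -0.001, -0.001, 0.0, 0.001], 'tau': [0.001, -65.851, 1.366, -40.559, 0.017, 0.012, -0.0], 'tcp_pos': [0.213, 0.614, 0.23], 'eef_rot': [-0.0, 0.166, 0.986, -0.001], 'contact_force': [0.26, -0.108, -0.065], 'wrist_torque': [-0.001, 0.089, 0.067], 'grip_force': 0.0, 'gripper_width': 0.085}
scene {'vfov': 57.842466841960935, 'cx': 315.93243165638967, 'cy': 202.02146050369362, 'eye': array([1.09934637, 0.4337604 , 0.78139987]), 'orientation': array([0.40271479, 0.17501732, 0.33816501, 0.8323666 ])}
side {'vfov': 44.19572158632106, 'cx': 311.30108427926075, 'cy': 210.17407540133237, 'eye': array([0.48184639, 1.33405503, 0.86020535]), 'orientation': array([-0.01428981, -0.00631084,  0.49655754,  0.86786323])}
wrist {'vfov': 67.78106239748602, 'cx': 312.44319245219566, 'cy': 197.40192668648544, 'tool_from_camera': array([[-2.27165294e-04,  9.53748295e-01,  3.00606285e-01,
         7.65533250e-02],
       [ 9.99999490e-01,  5.12422557e-04, -8.70098113e-04,
         4.10711945e-04],
       [-9.83892033e-04,  3.00605934e-01, -9.53747925e-01,
        -1.42115723e-01],
       [ 0.00000000e+00,  0.00000000e+00,  0.00000000e+00,
         1.00000000e+00]])}
```

View pics/scene0.png

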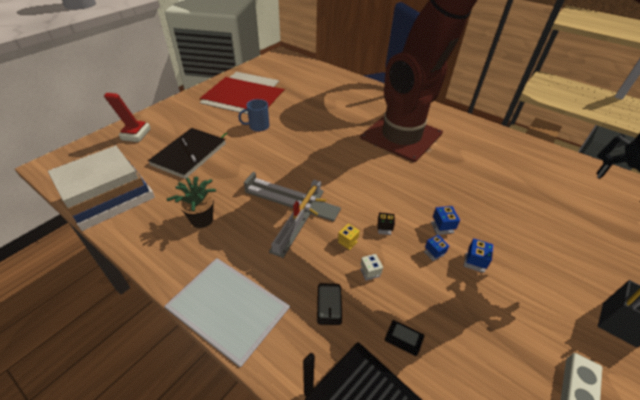

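View pics/side0.png

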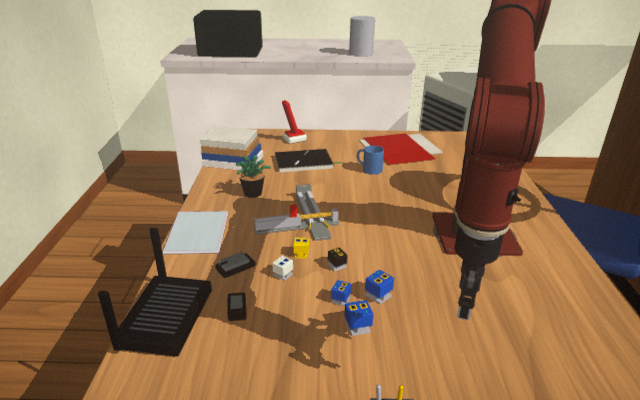

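```bash
cat > h.py <<'E'
import cv2,numpy as np
from station import monitor, optics
from scipy.spatial.transform import Rotation as R
def rot(q): return R.from_quat([q[1],q[2],q[3],q[0]]).as_matrix()
def shot(n):
    T=None
    if n=="wrist":
        o=monitor.get_obs();T=np.eye(4);T[:3,:3]=rot(o['eef_rot']);T[:3,3]=o['tcp_pos']
    p=optics.camera_params(n);im=optics.grab_frame(n)
    if n=="wrist": M=T@p['tool_from_camera']
    else:
        M=np.eye(4);M[:3,:3]=rot(p['orientation']);M[:3,3]=p['eye']
    return im,(200/np.tan(np.radians(p['vfov'])/2),p['cx'],p['cy'],M)
def cast(c,u,v,z):
    f,cx,cy,M=c;d=M[:3,:3]@np.array([(u-cx)/f,-(v-cy)/f,-1.]);e=M[:3,3]
    return e+d*(z-e[2])/d[2]
def proj(c,P):
    f,cx,cy,M=c;q=np.linalg.inv(M)@np.r_[P,1];return cx-f*q[0]/q[2],cy+f*q[1]/q[2]
def blobs(im,lo,hi,amin=20):
    m=cv2.inRange(cv2.cvtColor(im,cv2.COLOR_RGB2HSV),np.array(lo),np.array(hi))
    n,l,s,ce=cv2.connectedComponentsWithStats(m)
    return m,[(int(s[i,4]),ce[i].round(1).tolist(),s[i,:4].tolist()) for i in range(1,n) if s[i,4]>=amin]
E
python3 - <<'E'
from h import *
for n,(x0,y0,w,h) in dict(scene=(230,160,270,130),side=(220,170,200,170)).items():
    im,c=shot(n)
    print(n)
    for nm,lo,hi in (("blue",(108,130,60),(125,255,255)),("red",(0,180,100),(6,255,255)),("yel",(20,150,120),(32,255,255)),("white",(0,0,170),(180,40,255))):
        for b in blobs(im,lo,hi)[1]:
            u,v=b[1]
            if x0<u<x0+w and y0<v<y0+h:print(nm,b,cast(c,u,v,.035).round(3))
    s=min(800//w,600//h)
    cv2.imwrite(f"pics/{n}1.png",cv2.resize(im[y0:y0+h,x0:x0+w,::-1],None,fx=s,fy=s,interpolation=cv2.INTER_CUBIC))
E
```

```text
scene
blue (261, [447.0, 219.8], [436, 207, 23, 23]) [0.331 0.318 0.035]
blue (150, [436.6, 247.5], [427, 238, 21, 19]) [0.441 0.337 0.035]
blue (354, [479.3, 255.5], [467, 239, 26, 29]) [0.396 0.434 0.035]
yel (227, [350.2, 235.3], [339, 224, 20, 26]) [0.548 0.138 0.035]
white (99, [371.1, 263.1], [363, 255, 18, 16]) [0.589 0.229 0.035]
side
blue (446, [378.9, 284.7], [366, 270, 28, 28]) [0.333 0.311 0.035]
blue (248, [340.7, 291.7], [331, 280, 20, 22]) [0.434 0.343 0.035]
blue (519, [358.3, 315.7], [345, 301, 28, 28]) [0.393 0.431 0.035]
red (78, [293.0, 210.3], [290, 205, 7, 12]) [ 0.583 -0.066  0.035]
yel (109, [315.4, 214.9], [301, 212, 30, 7]) [ 0.509 -0.039  0.035]
yel (293, [300.9, 247.9], [293, 237, 17, 22]) [0.546 0.15  0.035]
yel (20, [353.0, 307.3], [349, 305, 8, 5]) [0.405 0.402 0.035]
white (21, [309.9, 194.0], [308, 191, 5, 7]) [ 0.531 -0.181  0.035]
white (26, [334.7, 215.8], [333, 212, 5, 9]) [ 0.446 -0.036  0.035]
white (203, [284.9, 266.2], [273, 256, 20, 24]) [0.586 0.24  0.035]
white (24, [340.1, 267.4], [335, 265, 11, 6]) [0.434 0.24  0.035]
white (41, [385.1, 297.5], [377, 293, 14, 10]) [0.322 0.362 0.035]
white (48, [364.2, 330.4], [357, 327, 13, 8]) [0.382 0.481 0.035]
```

View pics/scene1.png

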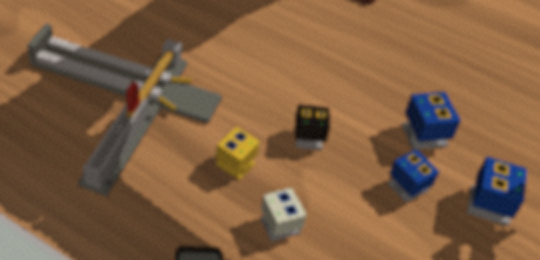

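View pics/side1.png

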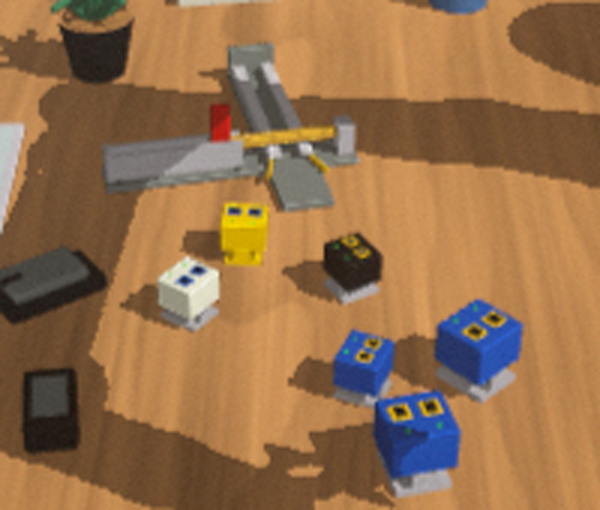

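{"name": "send_rows", "arguments": {
  "increments": [
    {"tx": -3.2, "ty": -2.8, "tz": -0.4, "hand": 1},
    {"tx": -3.2, "ty": -2.8, "tz": -0.4},
    {"tx": -3.2, "ty": -2.8, "tz": -0.4},
    {"tx": -3.2, "ty": -2.8, "tz": -0.4},
    {"tx": -3.2, "ty": -2.8, "tz": -0.4},
    {"tx": -3.2, "ty": -2.8, "tz": -0.4},
    {"tx": -3.2, "ty": -2.8, "tz": -0.4},
    {"tx": -3.2, "ty": -2.8, "tz": -0.4}
  ]
}}

```text
$.increments[0]: bad value
```

{"name": "send_rows", "arguments": {
  "increments": [
    {"tx": -3.2, "ty": -2.8, "tz": -0.4, "az": -0.08},
    {"tx": -3.2, "ty": -2.8, "tz": -0.4, "az": -0.08},
    {"tx": -3.2, "ty": -2.8, "tz": -0.4, "az": -0.08},
    {"tx": -3.2, "ty": -2.8, "tz": -0.4, "az": -0.08},
    {"tx": -3.2, "ty": -2.8, "tz": -0.4},
    {"tx": -3.2, "ty": -2.8, "tz": -0.4},
    {},
    {}
  ]
}}

```text
$.increments[0]: bad value
```

Run:
```python
from h import *
im,c=shot("wrist");np.savez("w1.npz",im=im,f=c[0],cx=c[1],cy=c[2],M=c[3])
print(monitor.get_obs()['tcp_pos'],monitor.get_obs()['eef_rot'],monitor.get_obs()['joint_positions'])
cv2.imwrite("pics/w1.png",im[:,:,::-1])
```

```text
[0.21290694 0.61396771 0.23101871] [-3.33987306e-05  1.66119222e-01  9.86105636e-01 -2.78686908e-04] [-1.33618363  0.33344075  0.03983989  1.46567077 -0.01338915  1.34330761
 -0.05849822]
```

View pics/w1.png

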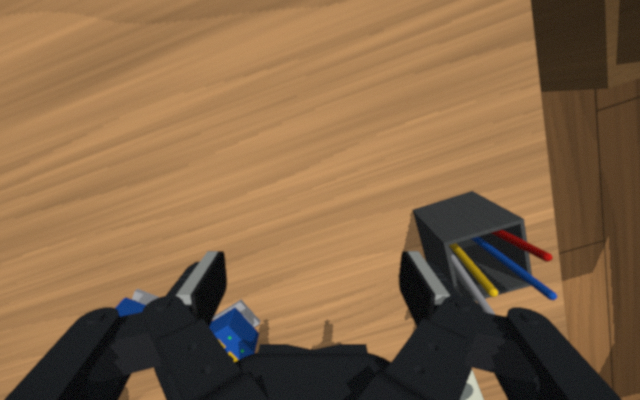

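{"name": "send_rows", "arguments": {
  "increments": [
    {"ax": 0, "ay": 0, "az": 0, "tx": -3.6, "ty": -2.3, "tz": -0.4, "hand": 1},
    {"ax": 0, "ay": 0, "az": 0, "tx": -3.6, "ty": -2.3, "tz": -0.4, "hand": 1},
    {"ax": 0, "ay": 0, "az": 0, "tx": -3.6, "ty": -2.3, "tz": -0.4, "hand": 1},
    {"ax": 0, "ay": 0, "az": 0, "tx": -3.6, "ty": -2.3, "tz": -0.4, "hand": 1},
    {"ax": 0, "ay": 0, "az": 0, "tx": -3.6, "ty": -2.3, "tz": -0.4, "hand": 1},
    {"ax": 0, "ay": 0, "az": 0, "tx": -3.6, "ty": -2.3, "tz": -0.4, "hand": 1},
    {"ax": 0, "ay": 0, "az": 0, "tx": -3.6, "ty": -2.3, "tz": -0.4, "hand": 1},
    {"ax": 0, "ay": 0, "az": 0, "tx": -3.6, "ty": -2.3, "tz": -0.4, "hand": 1}
  ]
}}

```text
time: 1.1
tcp_pos: [0.4256, 0.3443, 0.2637]
eef_rot: [0.0, 0.166, 0.986, 0.0]
contact_force: [0.2, -0.0, -0.1]
gripper_width: 0.0855
grip_force: 0.0
```

{"name": "send_rows", "arguments": {
  "increments": [
    {"ax": 0, "ay": 0, "az": 0, "tx": -3.6, "ty": -2.3, "tz": -0.4, "hand": 1},
    {"ax": 0, "ay": 0, "az": 0, "tx": -3.6, "ty": -2.3, "tz": -0.4, "hand": 1},
    {"ax": 0, "ay": 0, "az": 0, "tx": -3.6, "ty": -2.3, "tz": -0.4, "hand": 1},
    {"ax": 0, "ay": 0, "az": 0, "tx": -3.6, "ty": -2.3, "tz": -0.4, "hand": 1},
    {"ax": 0, "ay": 0, "az": -0.11, "tx": -3.6, "ty": -2.3, "tz": -0.4, "hand": 1},
    {"ax": 0, "ay": 0, "az": -0.11, "tx": -3.6, "ty": -2.3, "tz": 0, "hand": 1},
    {"ax": 0, "ay": 0, "az": -0.11, "tx": 0, "ty": 0, "tz": 0, "hand": 1},
    {"ax": 0, "ay": 0, "az": 0, "tx": 0, "ty": 0, "tz": 0, "hand": 1}
  ]
}}

```text
time: 1.9
tcp_pos: [0.5877, 0.1465, 0.2831]
eef_rot: [-0.0, 0.002, 1.0, -0.0]
contact_force: [0.1, 0.3, 0.0]
gripper_width: 0.085
grip_force: 0.0
```

Run:
```python
from h import *
im,c=shot("wrist");np.savez("w1.npz",im=im,f=c[0],cx=c[1],cy=c[2],M=c[3])
print(monitor.get_obs()['tcp_pos'],monitor.get_obs()['eef_rot'],monitor.get_obs()['joint_positions'])
cv2.imwrite("pics/w2.png",im[:,:,::-1])
```

```text
[0.58704215 0.14789119 0.28306005] [-3.08345233e-04  3.24435095e-03  9.99994689e-01  4.16314042e-05] [-0.6557703   0.22657036  0.40575326  1.51759765 -0.09009741  1.41646378
  1.31892275]
```

View pics/w2.png

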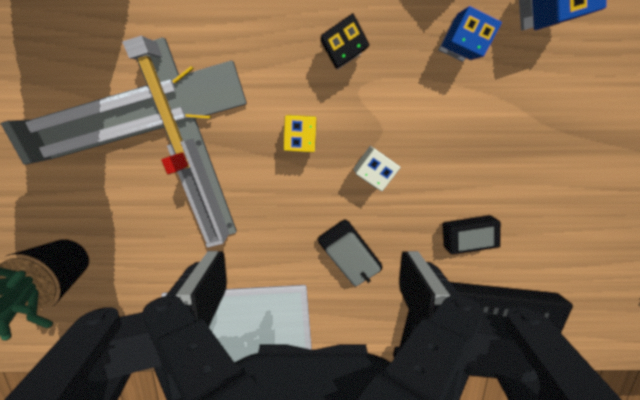

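```bash
cat >> h.py <<'E'
def load(fn):
    d=np.load(fn);return d['im'],(float(d['f']),float(d['cx']),float(d['cy']),d['M'])
def hsv(im):return cv2.cvtColor(im,cv2.COLOR_RGB2HSV)
E
python3 - <<'E'
from h import *
im,c=load("w1.npz")
P=lambda u,v,z:cast(c,u,v,z)[:2].round(4)
print("keeper",k:=P(137,46,.044),"guide end",g:=P(217,242,.043),"apron",P(232,61,.010),P(245,103,.010))
for b in blobs(im,(0,180,90),(6,255,255))[1]:
    print("red",b,P(*b[1],.07))
print("rail stop end",P(12,143,.03))
d=g-k;print("len",np.hypot(*d),"yaw",np.degrees(np.arctan2(d[1],d[0])),"origin",k+d*63/263.)
print("corners apron mid",(P(232,61,.010)+P(245,103,.010))/2)
print("black sock",P(337,41,.047),P(351,31,.047),"white",P(374,163,.047),P(388,176,.047),"blue",P(473,17,.047),P(487,31,.047))
E
```

```text
keeper [ 0.4468 -0.0553] guide end [0.6971 0.0117] apron [0.4589 0.0449] [0.5101 0.0577]
red (336, [173.9, 163.0], [162, 154, 25, 20]) [ 0.5789 -0.0201]
rail stop end [ 0.5589 -0.2482]
len 0.2591121185896176 yaw 14.985543690849001 origin [ 0.50675779 -0.03925057]
corners apron mid [0.4845 0.0513]
black sock [0.4432 0.1758] [0.4331 0.1914] white [0.5845 0.2261] [0.6017 0.2454] blue [0.4198 0.3274] [0.4339 0.3455]
```

{"name": "send_rows", "arguments": {
  "increments": [
    {"ax": 0, "ay": 0, "az": 0, "tx": 0.3, "ty": -4.2, "tz": 2, "hand": 1},
    {"ax": 0, "ay": 0, "az": 0, "tx": 0.3, "ty": -4.2, "tz": 2, "hand": 1},
    {"ax": 0, "ay": 0, "az": 0, "tx": 0.3, "ty": -4.2, "tz": 2, "hand": 1},
    {"ax": 0, "ay": 0, "az": 0, "tx": 0.3, "ty": -4.5, "tz": 2, "hand": 1},
    {"ax": 0, "ay": 0, "az": -0.13, "tx": 0, "ty": 0, "tz": 2, "hand": 1},
    {"ax": 0, "ay": 0, "az": -0.13, "tx": 0, "ty": 0, "tz": 2, "hand": 1},
    {"ax": 0, "ay": 0, "az": 0, "tx": 0, "ty": 0, "tz": 0, "hand": 1},
    {"ax": 0, "ay": 0, "az": 0, "tx": 0, "ty": 0, "tz": 0, "hand": 1}
  ]
}}

```text
time: 2.75
tcp_pos: [0.5744, -0.0219, 0.1638]
eef_rot: [-0.0, -0.126, 0.992, 0.0]
contact_force: [0.2, 1.1, 0.4]
gripper_width: 0.0856
grip_force: 0.0
```

Run:
```python
from h import *
im,c=shot("wrist");np.savez("w3.npz",im=im,f=c[0],cx=c[1],cy=c[2],M=c[3])
o=monitor.get_obs();print(o['tcp_pos'],o['eef_rot'])
for b in blobs(im,(0,150,60),(7,255,255))[1]:print(b,cast(c,*b[1],.07).round(4))
cv2.imwrite("pics/w3.png",im[:,:,::-1])
```

```text
[ 0.5748878  -0.02203932  0.16434906] [ 4.77285148e-04 -1.26086581e-01  9.92019120e-01  1.06628014e-04]
(434, [308.1, 202.6], [302, 186, 13, 34]) [ 0.5778 -0.0243  0.07  ]
```

View pics/w3.png

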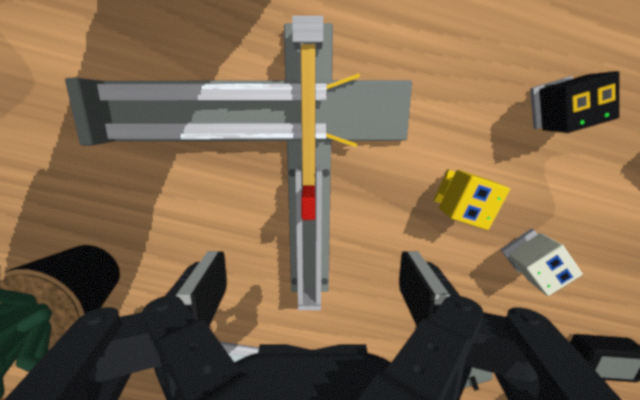

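Run:
```python
from h import *
im,c=load("w3.npz")
P=lambda u,v,z:cast(c,u,v,z)[:2]
def D(th):return np.array([[np.cos(th),-np.sin(th)],[np.sin(th),np.cos(th)]])
k=P(308,27,.044);g=P(310,308,.043);a=P(410,110,.010);h=P(308.3,209,.08);h2=P(308.3,220,.08);s=P(72,113,.044)
th=np.arctan2(*(g-k)[::-1]);print(k,g,np.linalg.norm(g-k),np.degrees(th))
r=D(th)
for n,p,l in(("k",k,(-.063,0)),("g",g,(.2,0)),("a",a,(0,.097))):print(n,p-r@np.array(l))
for n,p in zip("h h2 s a".split(),(h,h2,s,a)):print(n,(r.T@(p-(k-r@np.array((-.063,0))))).round(4),p.round(4))
m1=P(160,91,.022);m2=P(160,130,.022);print("lip mid",(r.T@((m1+m2)/2-k)).round(4)-[.063,0])
```

```text
[ 0.4460721  -0.05808675] [0.69910443 0.00804542] 0.26153169159143724 14.647102824618019
k [ 0.5070247  -0.04215626]
g [ 0.50560411 -0.04252755]
a [ 0.50743686 -0.04274229]
h [ 0.075  -0.0004] [ 0.5797 -0.0235]
h2 [ 0.0846 -0.0004] [ 0.5889 -0.0212]
s [ 0.001  -0.2003] [ 0.5586 -0.2357]
a [0.0003 0.0963] [0.4829 0.0511]
lip mid [ 0.     -0.1363]
```

{"name": "send_rows", "arguments": {
  "increments": [
    {"ax": 0, "ay": 0, "az": 0, "tx": -0.3, "ty": -0.27, "tz": 3, "hand": 1},
    {"ax": 0, "ay": 0, "az": 0, "tx": 0, "ty": 0, "tz": 3, "hand": 1},
    {"ax": 0, "ay": 0, "az": 0, "tx": 0, "ty": 0, "tz": 3, "hand": 1},
    {"ax": 0, "ay": 0, "az": 0, "tx": 0, "ty": 0, "tz": 2.4, "hand": 1},
    {"ax": 0, "ay": 0, "az": 0, "tx": 0, "ty": 0, "tz": 0, "hand": 0},
    {"ax": 0, "ay": 0, "az": 0, "tx": 0, "ty": 0, "tz": 0, "hand": 0},
    {"ax": 0, "ay": 0, "az": 0, "tx": 0, "ty": 0, "tz": 0, "hand": 0},
    {"ax": 0, "ay": 0, "az": 0, "tx": 0, "ty": 0, "tz": 0, "hand": 0}
  ],
  "force": 40
}}

```text
time: 3.6
tcp_pos: [0.5793, -0.0248, 0.0511]
eef_rot: [0.001, -0.128, 0.992, 0.0]
contact_force: [0.2, -0.1, 1.2]
gripper_width: 0.0285
grip_force: 0.0
```

{"name": "send_rows", "arguments": {
  "increments": [
    {"ax": 0, "ay": 0, "az": 0, "tx": 0, "ty": 0, "tz": 0, "hand": 0},
    {"ax": 0, "ay": 0, "az": 0, "tx": 0, "ty": 0, "tz": 0, "hand": 0},
    {"ax": 0, "ay": 0, "az": 0, "tx": 0, "ty": 0, "tz": 0, "hand": 0}
  ]
}}

```text
time: 3.9
tcp_pos: [0.5788, -0.0247, 0.0505]
eef_rot: [0.001, -0.128, 0.992, 0.0]
contact_force: [-1.6, 1.3, 6.6]
gripper_width: 0.0114
grip_force: 41.3
```

Gripped at 11.4 mm. Draw back.

{"name": "send_rows", "arguments": {
  "increments": [
    {"ax": 0, "ay": 0, "az": 0, "tx": -1.5, "ty": 0, "tz": 0, "hand": 0},
    {"ax": 0, "ay": 0, "az": 0, "tx": -1.5, "ty": 0, "tz": 0, "hand": 0},
    {"ax": 0, "ay": 0, "az": 0, "tx": -1.5, "ty": 0, "tz": 0, "hand": 0},
    {"ax": 0, "ay": 0, "az": 0, "tx": -1.5, "ty": 0, "tz": 0, "hand": 0},
    {"ax": 0, "ay": 0, "az": 0, "tx": -1.5, "ty": 0, "tz": 0, "hand": 0},
    {"ax": 0, "ay": 0, "az": 0, "tx": -1.5, "ty": 0, "tz": 0, "hand": 0},
    {"ax": 0, "ay": 0, "az": 0, "tx": -1, "ty": 0, "tz": 0, "hand": 0},
    {"ax": 0, "ay": 0, "az": 0, "tx": 0, "ty": 0, "tz": 0, "hand": 0}
  ]
}}

```text
time: 4.7
tcp_pos: [0.677, 0.0009, 0.0507]
eef_rot: [0.002, -0.128, 0.992, -0.0]
contact_force: [1.8, 1.4, 4.4]
gripper_width: 0.0115
grip_force: 40.9
```

{"name": "send_rows", "arguments": {
  "increments": [
    {"ax": 0, "ay": 0, "az": 0, "tx": -0.3, "ty": 0, "tz": 0, "hand": 0},
    {"ax": 0, "ay": 0, "az": 0, "tx": -0.3, "ty": 0, "tz": 0, "hand": 0},
    {"ax": 0, "ay": 0, "az": 0, "tx": 0, "ty": 0, "tz": 0, "hand": 0}
  ]
}}

```text
time: 5.0
tcp_pos: [0.6791, 0.0013, 0.0505]
eef_rot: [-0.002, -0.127, 0.992, 0.0]
contact_force: [-13.3, -0.5, 15.0]
gripper_width: 0.0113
grip_force: 42.5
```

{"name": "send_rows", "arguments": {
  "increments": [
    {"ax": 0, "ay": 0, "az": 0, "tx": 0.3, "ty": 0, "tz": 0, "hand": 0},
    {"ax": 0, "ay": 0, "az": 0, "tx": 0, "ty": 0, "tz": 0, "hand": 1},
    {"ax": 0, "ay": 0, "az": 0, "tx": 0, "ty": 0, "tz": 0, "hand": 1},
    {"ax": 0, "ay": 0, "az": 0, "tx": 0, "ty": 0, "tz": 0, "hand": 1},
    {"ax": 0, "ay": 0, "az": 0, "tx": 0, "ty": 0, "tz": 0, "hand": 1},
    {"ax": 0, "ay": 0, "az": 0, "tx": 0, "ty": 0, "tz": -4, "hand": 1},
    {"ax": 0, "ay": 0, "az": 0, "tx": 0, "ty": 0, "tz": -4, "hand": 1},
    {"ax": 0, "ay": 0, "az": 0.13, "tx": 0, "ty": 0, "tz": -4, "hand": 1}
  ]
}}

```text
time: 5.8
tcp_pos: [0.6774, 0.0009, 0.1705]
eef_rot: [-0.0, -0.063, 0.998, -0.0]
contact_force: [0.6, 0.6, -0.2]
gripper_width: 0.0854
grip_force: 0.0
```

{"name": "send_rows", "arguments": {
  "increments": [
    {"ax": 0, "ay": 0, "az": 0.13, "tx": 0, "ty": 0, "tz": -2, "hand": 1},
    {"ax": 0, "ay": 0, "az": 0, "tx": 1, "ty": 4, "tz": -1, "hand": 1},
    {"ax": 0, "ay": 0, "az": 0, "tx": 1, "ty": 4, "tz": 0, "hand": 1},
    {"ax": 0, "ay": 0, "az": 0, "tx": 1, "ty": 4, "tz": 0, "hand": 1},
    {"ax": 0, "ay": 0, "az": 0, "tx": 1, "ty": 4, "tz": 0, "hand": 1},
    {"ax": 0, "ay": 0, "az": 0, "tx": 1, "ty": 4, "tz": 0, "hand": 1},
    {"ax": 0, "ay": 0, "az": 0, "tx": 1, "ty": 4, "tz": 0, "hand": 1},
    {"ax": 0, "ay": 0, "az": 0, "tx": 0, "ty": 0, "tz": 0, "hand": 1}
  ]
}}

```text
time: 6.6
tcp_pos: [0.6158, 0.2499, 0.1986]
eef_rot: [-0.001, -0.003, 1.0, 0.002]
contact_force: [-0.7, 1.1, 0.3]
gripper_width: 0.0857
grip_force: 0.0
```

Run:
```python
from h import *
im,c=shot("wrist");np.savez("w4.npz",im=im,f=c[0],cx=c[1],cy=c[2],M=c[3])
o=monitor.get_obs();print(o['tcp_pos'],o['eef_rot'])
cv2.imwrite("pics/w4.png",im[:,:,::-1])
```

```text
[0.61705518 0.24578768 0.19875937] [-6.11847086e-04 -1.26252406e-03  9.99998893e-01  4.95131187e-04]
```

View pics/w4.png

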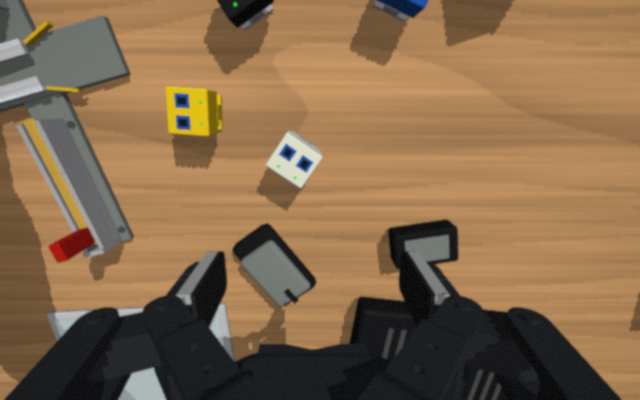

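```bash
cat >> h.py <<'E'
O=np.array([.507,-.0425]);TH=np.radians(14.65)
RD=np.array([[np.cos(TH),-np.sin(TH)],[np.sin(TH),np.cos(TH)]])
def dock(x,y):return O+RD@np.array([x,y])
def todock(p):return RD.T@(np.array(p)[:2]-O)
def go(xy=None,z=None,az=None,o=None):
    "print total shift in present tool axes (cm), and turn az (rad) after, to bring TCP to xy,z with tool y at azimuth az deg (mod 180)"
    o=o or monitor.get_obs();p=np.array(o['tcp_pos']);r=rot(o['eef_rot']);t=p.copy()
    if xy is not None:t[:2]=xy
    if z is not None:t[2]=z
    a=np.degrees(np.arctan2(r[1,1],r[0,1]));d=0 if az is None else (az-a+90)%180-90
    print("tcp",p.round(4),"az",a.round(2),"tilt",r[:2,2].round(4),"dock",todock(p).round(4),"j7",round(o['joint_positions'][6],2),"\n shift cm",(r.T@(t-p)*100).round(2),"az turn",-np.radians(d).round(3))
E
python3 - <<'E'
from h import *
im,c=load("w4.npz")
q=[(291,131),(322,158),(300,188),(267,161)]
m,_=blobs(im,(15,0,120),(45,70,255));m[:110]=0;m[200:]=0;m[:,:255]=0;m[:,335:]=0
cn=max(cv2.findContours(m,0,1)[0],key=cv2.contourArea);print(cv2.minAreaRect(cn))
W=np.array([cast(c,u,v,.047)[:2] for u,v in q]);ctr=W.mean(0);e=W[1]-W[0]+W[2]-W[3]
print(ctr,np.linalg.norm(W[1]-W[0]),np.linalg.norm(W[2]-W[1]),a:=np.degrees(np.arctan2(e[1],e[0])))
go(ctr,.1,a)
E
```

```text
((294.80767822265625, 158.5384521484375), (44.65336227416992, 44.376014709472656), 33.6900634765625)
[0.5926819  0.23341713] 0.04004505724708514 0.038065504405638384 49.4981061822829
tcp [0.6171 0.2458 0.1988] az 90.14 tilt [-0.0012  0.001 ] dock [0.1794 0.2511] j7 1.25 
 shift cm [ 2.43 -1.24  9.88] az turn 0.709
```

{"name": "send_rows", "arguments": {
  "increments": [
    {"ax": 0, "ay": 0, "az": 0, "tx": 2.43, "ty": -1.24, "tz": 2, "hand": 1},
    {"ax": 0, "ay": 0, "az": 0.142, "tx": 0, "ty": 0, "tz": 1.5, "hand": 1},
    {"ax": 0, "ay": 0, "az": 0.142, "tx": 0, "ty": 0, "tz": 1.5, "hand": 1},
    {"ax": 0, "ay": 0, "az": 0.142, "tx": 0, "ty": 0, "tz": 1.5, "hand": 1},
    {"ax": 0, "ay": 0, "az": 0.142, "tx": 0, "ty": 0, "tz": 1.5, "hand": 1},
    {"ax": 0, "ay": 0, "az": 0.142, "tx": 0, "ty": 0, "tz": 1, "hand": 1},
    {"ax": 0, "ay": 0, "az": 0, "tx": 0, "ty": 0, "tz": 0, "hand": 1},
    {"ax": 0, "ay": 0, "az": 0, "tx": 0, "ty": 0, "tz": 0, "hand": 1}
  ]
}}

```text
time: 7.45
tcp_pos: [0.5946, 0.2282, 0.1096]
eef_rot: [0.0, 0.348, 0.938, -0.0]
contact_force: [-0.5, -0.0, -0.2]
gripper_width: 0.0856
grip_force: 0.0
```

Run:
```python
from h import *
im,c=shot("wrist");np.savez("w5.npz",im=im,f=c[0],cx=c[1],cy=c[2],M=c[3])
go((.5927,.2334),.022,49.5)
cv2.imwrite("pics/w5.png",im[:,:,::-1])
```

```text
tcp [0.5949 0.2284 0.11  ] az 49.28 tilt [ 0.0008 -0.0001] dock [0.1535 0.2399] j7 0.61 
 shift cm [0.49 0.23 8.8 ] az turn -0.004
```

View pics/w5.png

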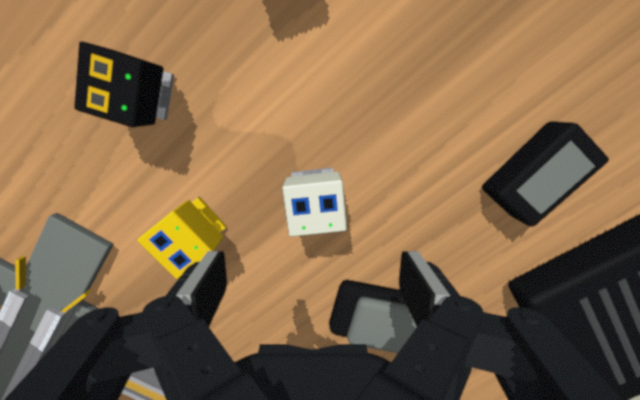

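Run:
```python
from h import *
im,c=load("w5.npz")
p=cast(c,315.5,209,.047)[:2];print(p,np.linalg.norm(cast(c,284,186,.047)-cast(c,345,182,.047)))
go(p,.022,49.3+3.5)
```

```text
[0.59393782 0.23252755] 0.04344368681702227
tcp [0.5949 0.2284 0.11  ] az 49.28 tilt [ 0.0008 -0.0001] dock [0.1535 0.2399] j7 0.61 
 shift cm [0.34 0.25 8.8 ] az turn -0.061
```

{"name": "send_rows", "arguments": {
  "increments": [
    {"ax": 0, "ay": 0, "az": -0.06, "tx": 0.34, "ty": 0.25, "tz": 2.5, "hand": 1},
    {"ax": 0, "ay": 0, "az": 0, "tx": 0, "ty": 0, "tz": 2.5, "hand": 1},
    {"ax": 0, "ay": 0, "az": 0, "tx": 0, "ty": 0, "tz": 2.5, "hand": 1},
    {"ax": 0, "ay": 0, "az": 0, "tx": 0, "ty": 0, "tz": 1.3, "hand": 1},
    {"ax": 0, "ay": 0, "az": 0, "tx": 0, "ty": 0, "tz": 0, "hand": 0.3},
    {"ax": 0, "ay": 0, "az": 0, "tx": 0, "ty": 0, "tz": 0, "hand": 0.3},
    {"ax": 0, "ay": 0, "az": 0, "tx": 0, "ty": 0, "tz": 0, "hand": 0.3},
    {"ax": 0, "ay": 0, "az": 0, "tx": 0, "ty": 0, "tz": 0, "hand": 0.3}
  ],
  "force": 30
}}

```text
time: 8.3
tcp_pos: [0.5945, 0.2335, 0.023]
eef_rot: [0.001, 0.321, 0.947, 0.001]
contact_force: [0.1, -0.3, 5.3]
gripper_width: 0.0435
grip_force: 31.6
```

{"name": "send_rows", "arguments": {
  "increments": [
    {"ax": 0, "ay": 0, "az": 0, "tx": 0, "ty": 0, "tz": 0, "hand": 0.3},
    {"ax": 0, "ay": 0, "az": 0, "tx": 0, "ty": 0, "tz": -3, "hand": 0.3},
    {"ax": 0, "ay": 0, "az": 0, "tx": 0, "ty": 0, "tz": -3, "hand": 0.3},
    {"ax": 0, "ay": 0, "az": 0, "tx": 0, "ty": 0, "tz": -3, "hand": 0.3},
    {"ax": 0, "ay": 0, "az": 0, "tx": 0, "ty": 0, "tz": 0, "hand": 0.3},
    {"ax": 0, "ay": 0, "az": 0, "tx": 0, "ty": 0, "tz": 0, "hand": 0.3}
  ]
}}

```text
time: 8.9
tcp_pos: [0.5936, 0.2335, 0.1121]
eef_rot: [0.0, 0.321, 0.947, 0.001]
contact_force: [0.2, -1.1, -2.2]
gripper_width: 0.0434
grip_force: 31.2
```

Run:
```python
from h import *
go(dock(0,.075),None,14.65)
```

```text
tcp [0.5936 0.2335 0.1121] az 52.55 tilt [0.0012 0.0011] dock [0.1536 0.2451] j7 0.65 
 shift cm [ -3.98 -22.57  -0.04] az turn 0.662
```

{"name": "send_rows", "arguments": {
  "increments": [
    {"ax": 0, "ay": 0, "az": 0, "tx": -0.66, "ty": -3.76, "tz": 0, "hand": 0.3},
    {"ax": 0, "ay": 0, "az": 0, "tx": -0.66, "ty": -3.76, "tz": 0, "hand": 0.3},
    {"ax": 0, "ay": 0, "az": 0, "tx": -0.66, "ty": -3.76, "tz": 0, "hand": 0.3},
    {"ax": 0, "ay": 0, "az": 0, "tx": -0.66, "ty": -3.76, "tz": 0, "hand": 0.3},
    {"ax": 0, "ay": 0, "az": 0, "tx": -0.66, "ty": -3.76, "tz": 0, "hand": 0.3},
    {"ax": 0, "ay": 0, "az": 0, "tx": -0.66, "ty": -3.76, "tz": 0, "hand": 0.3},
    {"ax": 0, "ay": 0, "az": 0.132, "tx": 0, "ty": 0, "tz": 0, "hand": 0.3},
    {"ax": 0, "ay": 0, "az": 0.132, "tx": 0, "ty": 0, "tz": 0, "hand": 0.3}
  ]
}}

```text
time: 9.7
tcp_pos: [0.4862, 0.0289, 0.1104]
eef_rot: [-0.001, 0.446, 0.895, -0.0]
contact_force: [0.4, 0.5, -1.4]
gripper_width: 0.0433
grip_force: 31.4
```

{"name": "send_rows", "arguments": {
  "increments": [
    {"ax": 0, "ay": 0, "az": 0.132, "tx": 0, "ty": 0, "tz": 0, "hand": 0.3},
    {"ax": 0, "ay": 0, "az": 0.132, "tx": 0, "ty": 0, "tz": 0, "hand": 0.3},
    {"ax": 0, "ay": 0, "az": 0.132, "tx": 0, "ty": 0, "tz": 0, "hand": 0.3},
    {"ax": 0, "ay": 0, "az": 0, "tx": 0, "ty": 0, "tz": 0, "hand": 0.3},
    {"ax": 0, "ay": 0, "az": 0, "tx": 0, "ty": 0, "tz": 0, "hand": 0.3}
  ]
}}

```text
time: 10.2
tcp_pos: [0.487, 0.03, 0.1106]
eef_rot: [-0.0, 0.609, 0.793, -0.001]
contact_force: [0.7, -0.6, -0.9]
gripper_width: 0.0433
grip_force: 31.3
```

Run:
```python
from h import *
im,c=shot("wrist");np.savez("w6.npz",im=im,f=c[0],cx=c[1],cy=c[2],M=c[3])
go(dock(0,.072),.035,14.65)
cv2.imwrite("pics/w6.png",im[:,:,::-1])
```

```text
tcp [0.4871 0.03   0.1108] az 14.95 tilt [-0.0009 -0.0005] dock [-0.0009  0.0752] j7 0.2 
 shift cm [-0.32  0.09  7.58] az turn 0.005
```

View pics/w6.png

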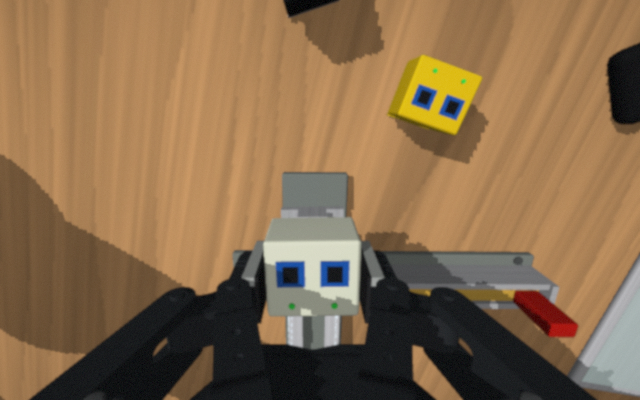

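Run:
```python
from h import *
im,c=load("w6.npz")
for u,v,z in((283,172,.01),(347,172,.01),(289,330,.022),(338,330,.022)):print(todock(cast(c,u,v,z)).round(4))
```

```text
[-0.0252  0.098 ]
[0.0281 0.0982]
[-0.0221 -0.0516]
[ 0.0242 -0.0514]
```

{"name": "send_rows", "arguments": {
  "increments": [
    {"ax": 0, "ay": 0, "az": 0, "tx": -0.3, "ty": 0.1, "tz": 2.5, "hand": 0.3},
    {"ax": 0, "ay": 0, "az": 0, "tx": 0, "ty": 0, "tz": 2.5, "hand": 0.3},
    {"ax": 0, "ay": 0, "az": 0, "tx": 0, "ty": 0, "tz": 2, "hand": 0.3},
    {"ax": 0, "ay": 0, "az": 0, "tx": 0, "ty": 0, "tz": 0.5, "hand": 0.3},
    {"ax": 0, "ay": 0, "az": 0, "tx": 0, "ty": 0, "tz": 0.2, "hand": 0.3},
    {"ax": 0, "ay": 0, "az": 0, "tx": 0, "ty": 0, "tz": 0, "hand": 0.3}
  ]
}}

```text
time: 10.85
tcp_pos: [0.4897, 0.0273, 0.0349]
eef_rot: [0.0, 0.61, 0.792, 0.0]
contact_force: [0.3, 0.1, -1.1]
gripper_width: 0.0434
grip_force: 31.2
```

Run:
```python
from h import *
go(dock(0,.01),.034,14.65)
print(monitor.get_obs()['contact_force'])
```

```text
tcp [0.4897 0.0273 0.0349] az 14.77 tilt [0.0006 0.    ] dock [0.001  0.0719] j7 0.3 
 shift cm [-6.19 -0.11  0.09] az turn 0.002
[ 0.30315589  0.05263453 -1.14877345]
```

{"name": "send_rows", "arguments": {
  "increments": [
    {"ax": 0, "ay": 0, "az": 0, "tx": -1.5, "ty": 0, "tz": 0.05, "hand": 0.3},
    {"ax": 0, "ay": 0, "az": 0, "tx": -1.5, "ty": 0, "tz": 0, "hand": 0.3},
    {"ax": 0, "ay": 0, "az": 0, "tx": -1.5, "ty": 0, "tz": 0, "hand": 0.3},
    {"ax": 0, "ay": 0, "az": 0, "tx": -1.5, "ty": 0, "tz": 0, "hand": 0.3},
    {"ax": 0, "ay": 0, "az": 0, "tx": 0, "ty": 0, "tz": 0, "hand": 0.3}
  ]
}}

```text
time: 11.35
tcp_pos: [0.5057, -0.0326, 0.0351]
eef_rot: [0.001, 0.612, 0.791, 0.001]
contact_force: [0.6, 0.2, -2.2]
gripper_width: 0.0437
grip_force: 31.3
```

{"name": "send_rows", "arguments": {
  "increments": [
    {"ax": 0, "ay": 0, "az": 0, "tx": -2.5, "ty": 0, "tz": 0, "hand": 0.3},
    {"ax": 0, "ay": 0, "az": 0, "tx": -2.5, "ty": 0, "tz": 0, "hand": 0.3},
    {"ax": 0, "ay": 0, "az": 0, "tx": 0, "ty": 0, "tz": 0, "hand": 0.3}
  ]
}}

```text
time: 11.65
tcp_pos: [0.5182, -0.0816, 0.0349]
eef_rot: [0.001, 0.612, 0.791, 0.0]
contact_force: [-0.6, -0.5, -0.9]
gripper_width: 0.0435
grip_force: 31.3
```

Run:
```python
from h import *
go(dock(0,-.14),.034,14.65)
print(monitor.get_obs()['contact_force'])
```

```text
tcp [ 0.5182 -0.0816  0.0349] az 14.56 tilt [ 0.0021 -0.0012] dock [ 0.0009 -0.0407] j7 0.57 
 shift cm [-9.93 -0.08  0.1 ] az turn -0.002
[-0.55502069 -0.51539927 -0.86454154]
```

{"name": "send_rows", "arguments": {
  "increments": [
    {"ax": 0, "ay": 0, "az": 0, "tx": -2.5, "ty": 0, "tz": 0, "hand": 0.3},
    {"ax": 0, "ay": 0, "az": 0, "tx": -2.5, "ty": 0, "tz": 0, "hand": 0.3},
    {"ax": 0, "ay": 0, "az": 0, "tx": -2.5, "ty": 0, "tz": 0, "hand": 0.3},
    {"ax": 0, "ay": 0, "az": 0, "tx": -2.5, "ty": 0, "tz": 0, "hand": 0.3},
    {"ax": 0, "ay": 0, "az": 0, "tx": 0, "ty": 0, "tz": 0, "hand": 0.3},
    {"ax": 0, "ay": 0, "az": 0, "tx": 0, "ty": 0, "tz": 0.1, "hand": 0.7},
    {"ax": 0, "ay": 0, "az": 0, "tx": 0, "ty": 0, "tz": 0, "hand": 0.7},
    {"ax": 0, "ay": 0, "az": 0, "tx": 0, "ty": 0, "tz": 0, "hand": 0.7}
  ]
}}

```text
time: 12.45
tcp_pos: [0.5429, -0.1741, 0.0329]
eef_rot: [-0.0, 0.61, 0.792, 0.0]
contact_force: [0.2, 0.3, -1.7]
gripper_width: 0.0596
grip_force: 0.0
```

{"name": "send_rows", "arguments": {
  "increments": [
    {"ax": 0, "ay": 0, "az": 0, "tx": 0, "ty": 0, "tz": -1.5, "hand": 0.7},
    {"ax": 0, "ay": 0, "az": 0, "tx": 0, "ty": 0, "tz": -4, "hand": 1},
    {"ax": 0, "ay": 0, "az": 0, "tx": 0, "ty": 0, "tz": -4, "hand": 1},
    {"ax": 0, "ay": 0, "az": 0, "tx": 0, "ty": 0, "tz": -4, "hand": 1},
    {"ax": 0, "ay": 0, "az": 0, "tx": 0, "ty": 0, "tz": 0, "hand": 1}
  ]
}}

```text
time: 12.95
tcp_pos: [0.5455, -0.1767, 0.1743]
eef_rot: [0.004, 0.611, 0.792, 0.003]
contact_force: [0.9, -1.3, 0.4]
gripper_width: 0.0854
grip_force: 0.0
```

Run:
```python
from h import *
# view pose for black (~.438,.184) and blue (~.427,.336): behind them with tool y along world y
go((.53,.26),.2,90)
```

```text
tcp [ 0.5455 -0.1767  0.1743] az 14.71 tilt [ 0.0091 -0.0006] dock [ 0.0033 -0.1396] j7 0.67 
 shift cm [42.63  9.61 -2.61] az turn -1.314
```

{"name": "send_rows", "arguments": {
  "increments": [
    {"ax": 0, "ay": 0, "az": 0, "tx": 4.3, "ty": -0.3, "tz": -0.4, "hand": 1},
    {"ax": 0, "ay": 0, "az": 0, "tx": 4.3, "ty": -0.3, "tz": -0.4, "hand": 1},
    {"ax": 0, "ay": 0, "az": 0, "tx": 4.3, "ty": -0.3, "tz": -0.4, "hand": 1},
    {"ax": 0, "ay": 0, "az": 0, "tx": 4.3, "ty": -0.3, "tz": -0.4, "hand": 1},
    {"ax": 0, "ay": 0, "az": 0, "tx": 4.3, "ty": -0.3, "tz": -0.4, "hand": 1},
    {"ax": 0, "ay": 0, "az": 0, "tx": 4.3, "ty": -0.3, "tz": -0.4, "hand": 1},
    {"ax": 0, "ay": 0, "az": 0, "tx": 4.3, "ty": -0.2, "tz": -0.4, "hand": 1},
    {"ax": 0, "ay": 0, "az": 0, "tx": 0, "ty": 0, "tz": 0, "hand": 1}
  ]
}}

```text
time: 13.75
tcp_pos: [0.445, 0.116, 0.1967]
eef_rot: [-0.0, 0.607, 0.794, 0.001]
contact_force: [0.5, -1.1, 0.8]
gripper_width: 0.0851
grip_force: 0.0
```

Run:
```python
from h import *
im,c=shot("wrist");np.savez("w7.npz",im=im,f=c[0],cx=c[1],cy=c[2],M=c[3])
go()
cv2.imwrite("pics/w7.png",im[:,:,::-1])
```

```text
tcp [0.446  0.1129 0.1964] az 15.04 tilt [0.0006 0.0008] dock [-0.0197  0.1658] j7 -0.11 
 shift cm [0. 0. 0.] az turn -0.0
```

View pics/w7.png

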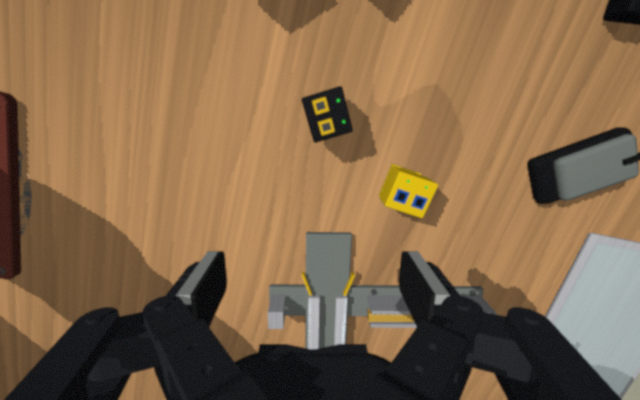

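Run:
```python
from h import *
im,c=load("w7.npz")
p=cast(c,327.5,114,.047)[:2];print(p,np.hypot(*p))
d=cast(c,353,131,.047)-cast(c,340,87,.047)+cast(c,315,141,.047)-cast(c,302,97,.047);a=np.degrees(np.arctan2(d[1],d[0]));print(a,np.linalg.norm(d)/2)
go(p,.11,a)
```

```text
[0.44169715 0.18567558] 0.4791365041249397
-56.99389871556003 0.042085021195545
tcp [0.446  0.1129 0.1964] az 15.04 tilt [0.0006 0.0008] dock [-0.0197  0.1658] j7 -0.11 
 shift cm [7.13 1.47 8.65] az turn 1.257
```

{"name": "send_rows", "arguments": {
  "increments": [
    {"ax": 0, "ay": 0, "az": 0, "tx": 3.6, "ty": 0.7, "tz": 0, "hand": 1},
    {"ax": 0, "ay": 0, "az": 0, "tx": 3.5, "ty": 0.7, "tz": 0, "hand": 1},
    {"ax": 0, "ay": 0, "az": 0.14, "tx": 0, "ty": 0, "tz": 1.4, "hand": 1},
    {"ax": 0, "ay": 0, "az": 0.14, "tx": 0, "ty": 0, "tz": 1.4, "hand": 1},
    {"ax": 0, "ay": 0, "az": 0.14, "tx": 0, "ty": 0, "tz": 1.4, "hand": 1},
    {"ax": 0, "ay": 0, "az": 0.14, "tx": 0, "ty": 0, "tz": 1.4, "hand": 1},
    {"ax": 0, "ay": 0, "az": 0.14, "tx": 0, "ty": 0, "tz": 1.4, "hand": 1},
    {"ax": 0, "ay": 0, "az": 0.14, "tx": 0, "ty": 0, "tz": 1.4, "hand": 1}
  ]
}}

```text
time: 14.6
tcp_pos: [0.4428, 0.1813, 0.1115]
eef_rot: [0.0, 0.882, 0.471, 0.0]
contact_force: [0.7, 0.7, -0.2]
gripper_width: 0.0853
grip_force: 0.0
```

{"name": "send_rows", "arguments": {
  "increments": [
    {"ax": 0, "ay": 0, "az": 0.14, "tx": 0, "ty": 0, "tz": 0, "hand": 1},
    {"ax": 0, "ay": 0, "az": 0.14, "tx": 0, "ty": 0, "tz": 0, "hand": 1},
    {"ax": 0, "ay": 0, "az": 0.137, "tx": 0, "ty": 0, "tz": 0, "hand": 1},
    {"ax": 0, "ay": 0, "az": 0, "tx": 0, "ty": 0, "tz": 0, "hand": 1},
    {"ax": 0, "ay": 0, "az": 0, "tx": 0, "ty": 0, "tz": 0, "hand": 1}
  ]
}}

```text
time: 15.1
tcp_pos: [0.4426, 0.1818, 0.112]
eef_rot: [0.0, 0.959, 0.283, 0.0]
contact_force: [0.7, 1.1, -0.3]
gripper_width: 0.0854
grip_force: 0.0
```

Run:
```python
from h import *
im,c=shot("wrist");np.savez("w8.npz",im=im,f=c[0],cx=c[1],cy=c[2],M=c[3])
go((.4417,.1857),.022,-57)
print(np.round(monitor.get_obs()['joint_positions'],2))
m,b=blobs(im,(0,0,0),(180,255,45),300);print(b)
for x in b:
    if 240<x[1][0]<380 and 120<x[1][1]<280:
        u=m[x[2][1]:x[2][1]+x[2][3],x[2][0]:x[2][0]+x[2][2]];
for k in ((20,150,120),(32,255,255)),:
    for b in blobs(im,*k)[1]:print("gold",b,cast(c,*b[1],.047)[:2].round(4))
cv2.imwrite("pics/w8.png",im[:,:,::-1])
```

```text
tcp [0.4425 0.182  0.112 ] az -57.11 tilt [ 0.0001 -0.0001] dock [-0.0056  0.2335] j7 -1.43 
 shift cm [ 0.13 -0.36  9.  ] az turn -0.002
[-0.95  0.08  0.5   2.04 -0.05  1.03 -1.43]
[(2169, [308.8, 201.7], [281, 178, 57, 57]), (40624, [311.4, 354.4], [6, 253, 615, 147])]
gold (244, [98.4, 97.7], [86, 85, 25, 26]) [0.434  0.3446]
gold (3469, [450.4, 128.8], [401, 86, 100, 86]) [0.5447 0.1364]
gold (128, [431.7, 98.0], [424, 92, 17, 12]) [0.5532 0.1598]
gold (222, [120.5, 123.3], [109, 112, 24, 24]) [0.4264 0.3261]
gold (383, [627.2, 215.3], [608, 191, 32, 43]) [ 0.5679 -0.0154]
gold (241, [295.0, 216.8], [286, 208, 19, 19]) [0.433  0.1913]
gold (249, [321.8, 217.4], [313, 209, 19, 18]) [0.4434 0.1743]
gold (321, [62.7, 231.8], [48, 221, 30, 24]) [0.3275 0.3323]
gold (176, [542.4, 233.1], [528, 222, 30, 25]) [0.5234 0.027 ]
gold (285, [78.7, 263.4], [64, 253, 29, 22]) [0.3081 0.3129]
gold (172, [511.0, 284.5], [493, 281, 39, 7]) [0.4777 0.0151]
```

View pics/w8.png

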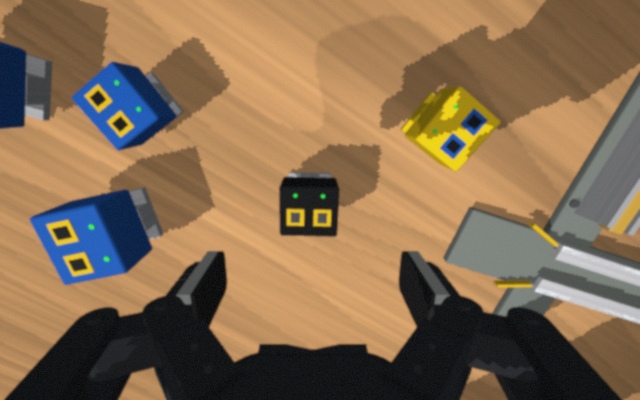

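{"name": "send_rows", "arguments": {
  "increments": [
    {"ax": 0, "ay": 0, "az": 0, "tx": 0.3, "ty": -0.35, "tz": 2.5, "hand": 1},
    {"ax": 0, "ay": 0, "az": 0, "tx": 0, "ty": 0, "tz": 2.5, "hand": 1},
    {"ax": 0, "ay": 0, "az": 0, "tx": 0, "ty": 0, "tz": 2.5, "hand": 1},
    {"ax": 0, "ay": 0, "az": 0, "tx": 0, "ty": 0, "tz": 1.5, "hand": 1},
    {"ax": 0, "ay": 0, "az": 0, "tx": 0, "ty": 0, "tz": 0, "hand": 0.3},
    {"ax": 0, "ay": 0, "az": 0, "tx": 0, "ty": 0, "tz": 0, "hand": 0.3},
    {"ax": 0, "ay": 0, "az": 0, "tx": 0, "ty": 0, "tz": 0, "hand": 0.3},
    {"ax": 0, "ay": 0, "az": 0, "tx": 0, "ty": 0, "tz": 0, "hand": 0.3}
  ],
  "force": 30
}}

```text
time: 15.95
tcp_pos: [0.4439, 0.1875, 0.023]
eef_rot: [-0.0, 0.959, 0.282, 0.001]
contact_force: [0.0, -0.8, 5.7]
gripper_width: 0.0432
grip_force: 32.0
```

{"name": "send_rows", "arguments": {
  "increments": [
    {"ax": 0, "ay": 0, "az": 0, "tx": 0, "ty": 0, "tz": 0, "hand": 0.3},
    {"ax": 0, "ay": 0, "az": 0, "tx": 0, "ty": 0, "tz": -3, "hand": 0.3},
    {"ax": 0, "ay": 0, "az": 0, "tx": 0, "ty": 0, "tz": -3, "hand": 0.3},
    {"ax": 0, "ay": 0, "az": 0, "tx": 0, "ty": 0, "tz": -3, "hand": 0.3},
    {"ax": 0, "ay": 0, "az": 0, "tx": 0, "ty": 0, "tz": 0, "hand": 0.3}
  ]
}}

```text
time: 16.45
tcp_pos: [0.4452, 0.1882, 0.1158]
eef_rot: [-0.001, 0.96, 0.282, 0.003]
contact_force: [1.2, 0.8, -0.7]
gripper_width: 0.0435
grip_force: 31.3
```

Run:
```python
from h import *
go(dock(0.001,.073),None,14.65)
```

```text
tcp [0.4452 0.1882 0.1158] az -57.29 tilt [0.0052 0.0043] dock [-0.0015  0.2389] j7 -1.44 
 shift cm [-4.91 15.85 -0.05] az turn -1.256
```

{"name": "send_rows", "arguments": {
  "increments": [
    {"ax": 0, "ay": 0, "az": 0, "tx": -1.23, "ty": 3.96, "tz": 0, "hand": 0.3},
    {"ax": 0, "ay": 0, "az": 0, "tx": -1.23, "ty": 3.96, "tz": 0, "hand": 0.3},
    {"ax": 0, "ay": 0, "az": 0, "tx": -1.23, "ty": 3.96, "tz": 0, "hand": 0.3},
    {"ax": 0, "ay": 0, "az": 0, "tx": -1.23, "ty": 3.96, "tz": 0, "hand": 0.3},
    {"ax": 0, "ay": 0, "az": -0.14, "tx": 0, "ty": 0, "tz": 0, "hand": 0.3},
    {"ax": 0, "ay": 0, "az": -0.14, "tx": 0, "ty": 0, "tz": 0, "hand": 0.3},
    {"ax": 0, "ay": 0, "az": -0.14, "tx": 0, "ty": 0, "tz": 0, "hand": 0.3},
    {"ax": 0, "ay": 0, "az": -0.14, "tx": 0, "ty": 0, "tz": 0, "hand": 0.3}
  ]
}}

```text
time: 17.25
tcp_pos: [0.4867, 0.0271, 0.1113]
eef_rot: [-0.0, 0.843, 0.538, -0.0]
contact_force: [0.5, -0.8, -0.1]
gripper_width: 0.0435
grip_force: 31.3
```

{"name": "send_rows", "arguments": {
  "increments": [
    {"ax": 0, "ay": 0, "az": -0.14, "tx": 0, "ty": 0, "tz": 0, "hand": 0.3},
    {"ax": 0, "ay": 0, "az": -0.14, "tx": 0, "ty": 0, "tz": 0, "hand": 0.3},
    {"ax": 0, "ay": 0, "az": -0.14, "tx": 0, "ty": 0, "tz": 0, "hand": 0.3},
    {"ax": 0, "ay": 0, "az": -0.14, "tx": 0, "ty": 0, "tz": 0, "hand": 0.3},
    {"ax": 0, "ay": 0, "az": -0.136, "tx": 0, "ty": 0, "tz": 0, "hand": 0.3},
    {"ax": 0, "ay": 0, "az": 0, "tx": 0, "ty": 0, "tz": 0, "hand": 0.3},
    {"ax": 0, "ay": 0, "az": 0, "tx": 0, "ty": 0, "tz": 0, "hand": 0.3}
  ]
}}

```text
time: 17.95
tcp_pos: [0.4869, 0.0271, 0.1115]
eef_rot: [-0.0, 0.613, 0.79, -0.0]
contact_force: [-0.2, 0.6, -1.4]
gripper_width: 0.0433
grip_force: 31.3
```

Run:
```python
from h import *
go(dock(0.001,.072),.034,14.65)
```

```text
tcp [0.4869 0.0271 0.1115] az 14.44 tilt [-0.0004 -0.0001] dock [-0.0019  0.0725] j7 0.17 
 shift cm [-0.05  0.29  7.75] az turn -0.004
```

{"name": "send_rows", "arguments": {
  "increments": [
    {"ax": 0, "ay": 0, "az": 0, "tx": 0, "ty": 0.28, "tz": 2.5, "hand": 0.3},
    {"ax": 0, "ay": 0, "az": 0, "tx": 0, "ty": 0, "tz": 2.5, "hand": 0.3},
    {"ax": 0, "ay": 0, "az": 0, "tx": 0, "ty": 0, "tz": 2, "hand": 0.3},
    {"ax": 0, "ay": 0, "az": 0, "tx": 0, "ty": 0, "tz": 0.7, "hand": 0.3},
    {"ax": 0, "ay": 0, "az": 0, "tx": 0, "ty": 0, "tz": 0, "hand": 0.3},
    {"ax": 0, "ay": 0, "az": 0, "tx": 0, "ty": 0, "tz": 0, "hand": 0.3}
  ]
}}

```text
time: 18.55
tcp_pos: [0.4902, 0.0279, 0.0353]
eef_rot: [0.0, 0.612, 0.791, 0.0]
contact_force: [-0.8, -1.1, -1.1]
gripper_width: 0.0434
grip_force: 31.5
```

Run:
```python
from h import *
go(dock(0.001,.01),.034,14.65)
```

```text
tcp [0.4902 0.0279 0.0353] az 14.58 tilt [ 0.0006 -0.    ] dock [0.0016 0.0724] j7 0.25 
 shift cm [-6.24 -0.05  0.13] az turn -0.001
```

Slide to y ≈ -0.095 (white's at about -0.14; the gap needed is 40 mm).

{"name": "send_rows", "arguments": {
  "increments": [
    {"ax": 0, "ay": 0, "az": 0, "tx": -1.5, "ty": 0, "tz": 0.1, "hand": 0.3},
    {"ax": 0, "ay": 0, "az": 0, "tx": -1.5, "ty": 0, "tz": 0, "hand": 0.3},
    {"ax": 0, "ay": 0, "az": 0, "tx": -1.5, "ty": 0, "tz": 0, "hand": 0.3},
    {"ax": 0, "ay": 0, "az": 0, "tx": -1.5, "ty": 0, "tz": 0, "hand": 0.3},
    {"ax": 0, "ay": 0, "az": 0, "tx": -1.5, "ty": 0, "tz": 0, "hand": 0.3},
    {"ax": 0, "ay": 0, "az": 0, "tx": 0, "ty": 0, "tz": 0, "hand": 0.3}
  ]
}}

```text
time: 19.15
tcp_pos: [0.5097, -0.0466, 0.0348]
eef_rot: [0.001, 0.612, 0.79, 0.0]
contact_force: [-0.1, -0.1, -1.0]
gripper_width: 0.0435
grip_force: 31.5
```

{"name": "send_rows", "arguments": {
  "increments": [
    {"ax": 0, "ay": 0, "az": 0, "tx": -2.3, "ty": 0, "tz": 0, "hand": 0.3},
    {"ax": 0, "ay": 0, "az": 0, "tx": -2.3, "ty": 0, "tz": 0, "hand": 0.3},
    {"ax": 0, "ay": 0, "az": 0, "tx": -2.3, "ty": 0, "tz": 0, "hand": 0.3},
    {"ax": 0, "ay": 0, "az": 0, "tx": -2.3, "ty": 0, "tz": 0, "hand": 0.3},
    {"ax": 0, "ay": 0, "az": 0, "tx": 0, "ty": 0, "tz": 0, "hand": 0.3},
    {"ax": 0, "ay": 0, "az": 0, "tx": 0, "ty": 0, "tz": 0, "hand": 0.3}
  ]
}}

```text
time: 19.75
tcp_pos: [0.5323, -0.1331, 0.0341]
eef_rot: [-0.0, 0.611, 0.791, 0.0]
contact_force: [0.2, 0.9, -1.9]
gripper_width: 0.0434
grip_force: 31.6
```

Run:
```python
from h import *
go();print(monitor.get_obs()['contact_force'])
```

```text
tcp [ 0.5323 -0.1331  0.0341] az 14.62 tilt [0.0002 0.0003] dock [ 0.0015 -0.094 ] j7 0.64 
 shift cm [0. 0. 0.] az turn -0.0
[ 0.15780302  0.88318723 -1.94695721]
```

{"name": "send_rows", "arguments": {
  "increments": [
    {"ax": 0, "ay": 0, "az": 0, "tx": 0, "ty": 0, "tz": 0.1, "hand": 0.7},
    {"ax": 0, "ay": 0, "az": 0, "tx": 0, "ty": 0, "tz": 0, "hand": 0.7},
    {"ax": 0, "ay": 0, "az": 0, "tx": 0, "ty": 0, "tz": 0, "hand": 0.7},
    {"ax": 0, "ay": 0, "az": 0, "tx": 0, "ty": 0, "tz": -1.5, "hand": 0.7},
    {"ax": 0, "ay": 0, "az": 0, "tx": 0, "ty": 0, "tz": -4, "hand": 1},
    {"ax": 0, "ay": 0, "az": 0, "tx": 0, "ty": 0, "tz": -4, "hand": 1},
    {"ax": 0, "ay": 0, "az": 0, "tx": 0, "ty": 0, "tz": -2, "hand": 1},
    {"ax": 0, "ay": 0, "az": 0, "tx": 0, "ty": 0, "tz": 0, "hand": 1}
  ]
}}

```text
time: 20.55
tcp_pos: [0.5341, -0.1341, 0.1521]
eef_rot: [0.002, 0.611, 0.791, 0.002]
contact_force: [-0.6, -0.4, -0.1]
gripper_width: 0.0856
grip_force: 0.0
```

Run:
```python
from h import *
go((.425,.325),.15,55)
im,c=shot("scene");im2,c2=shot("side")
for i,cc in((im,c),(im2,c2)):
    for b in blobs(i,(108,130,60),(125,255,255))[1]:print(b,cast(cc,*b[1],.035).round(3))
```

```text
tcp [ 0.5341 -0.1341  0.1521] az 14.65 tilt [0.0064 0.0002] dock [ 0.0031 -0.0955] j7 0.55 
 shift cm [47.18  1.05  0.15] az turn -0.704
(261, [447.0, 219.7], [436, 207, 23, 23]) [0.331 0.318 0.035]
(142, [436.9, 247.3], [428, 238, 20, 19]) [0.439 0.337 0.035]
(359, [479.5, 255.5], [467, 239, 26, 29]) [0.395 0.434 0.035]
(64, [254.3, 151.6], [248, 144, 12, 16]) [ 0.773 -0.539  0.035]
(58, [233.8, 158.6], [226, 156, 17, 6]) [ 0.847 -0.466  0.035]
(216, [632.0, 228.2], [616, 215, 24, 33]) [-0.482  0.005  0.035]
(21, [629.4, 247.4], [627, 245, 6, 7]) [-0.418  0.113  0.035]
(273, [630.1, 265.1], [614, 249, 26, 29]) [-0.375  0.2    0.035]
(445, [378.9, 284.8], [366, 270, 28, 28]) [0.333 0.312 0.035]
(245, [340.7, 291.6], [332, 280, 19, 22]) [0.434 0.343 0.035]
(508, [358.5, 315.8], [345, 301, 28, 28]) [0.393 0.432 0.035]
```

Blue has not moved. Go there.

{"name": "send_rows", "arguments": {
  "increments": [
    {"ax": 0, "ay": 0, "az": 0, "tx": 4.7, "ty": 0.1, "tz": -0.2, "hand": 1},
    {"ax": 0, "ay": 0, "az": 0, "tx": 4.7, "ty": 0.1, "tz": 0, "hand": 1},
    {"ax": 0, "ay": 0, "az": 0, "tx": 4.7, "ty": 0.1, "tz": 0, "hand": 1},
    {"ax": 0, "ay": 0, "az": 0, "tx": 4.7, "ty": 0.1, "tz": 0, "hand": 1},
    {"ax": 0, "ay": 0, "az": 0, "tx": 4.7, "ty": 0.1, "tz": 0, "hand": 1},
    {"ax": 0, "ay": 0, "az": 0, "tx": 4.7, "ty": 0.1, "tz": 0, "hand": 1},
    {"ax": 0, "ay": 0, "az": 0, "tx": 4.7, "ty": 0.1, "tz": 0, "hand": 1},
    {"ax": 0, "ay": 0, "az": 0, "tx": 4.7, "ty": 0.1, "tz": 0, "hand": 1}
  ]
}}

```text
time: 21.45
tcp_pos: [0.4432, 0.2334, 0.1488]
eef_rot: [-0.0, 0.611, 0.792, -0.001]
contact_force: [1.5, 0.8, 0.5]
gripper_width: 0.0852
grip_force: 0.0
```

{"name": "send_rows", "arguments": {
  "increments": [
    {"ax": 0, "ay": 0, "az": 0, "tx": 4.7, "ty": 0.1, "tz": 0, "hand": 1},
    {"ax": 0, "ay": 0, "az": 0, "tx": 4.7, "ty": 0.1, "tz": 0, "hand": 1},
    {"ax": 0, "ay": 0, "az": -0.14, "tx": 0, "ty": 0, "tz": 0, "hand": 1},
    {"ax": 0, "ay": 0, "az": -0.14, "tx": 0, "ty": 0, "tz": 0, "hand": 1},
    {"ax": 0, "ay": 0, "az": -0.14, "tx": 0, "ty": 0, "tz": 0, "hand": 1},
    {"ax": 0, "ay": 0, "az": -0.14, "tx": 0, "ty": 0, "tz": 0, "hand": 1},
    {"ax": 0, "ay": 0, "az": -0.14, "tx": 0, "ty": 0, "tz": 0, "hand": 1},
    {"ax": 0, "ay": 0, "az": 0, "tx": 0, "ty": 0, "tz": 0, "hand": 1}
  ]
}}

```text
time: 22.25
tcp_pos: [0.4222, 0.323, 0.1486]
eef_rot: [-0.001, 0.302, 0.953, -0.001]
contact_force: [-0.2, 0.4, -0.4]
gripper_width: 0.0855
grip_force: 0.0
```

Run:
```python
from h import *
im,c=shot("wrist");np.savez("w9.npz",im=im,f=c[0],cx=c[1],cy=c[2],M=c[3])
go();print(np.round(monitor.get_obs()['joint_positions'],2))
cv2.imwrite("pics/w9.png",im[:,:,::-1])
```

```text
tcp [0.4223 0.3231 0.1488] az 54.6 tilt [-0.0014 -0.0015] dock [0.0105 0.3751] j7 0.25 
 shift cm [0. 0. 0.] az turn -0.0
[-0.93  0.16  0.21  1.87 -0.04  1.13  0.25]
```

View pics/w9.png

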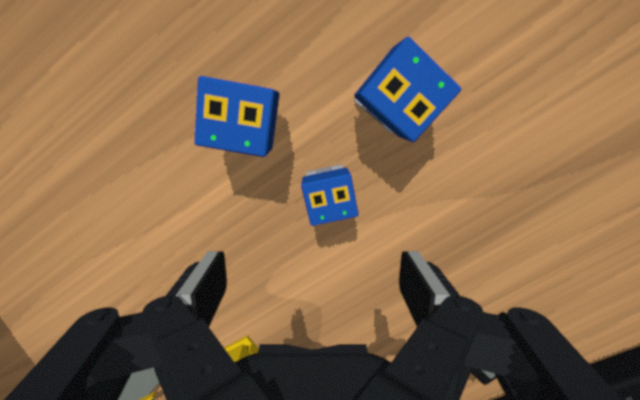

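Run:
```python
from h import *
im,c=load("w9.npz")
p=cast(c,331,200.5,.047)[:2];print(p)
go(p,.022,65.1)
```

```text
[0.43393606 0.33479289]
tcp [0.4223 0.3231 0.1488] az 54.6 tilt [-0.0014 -0.0015] dock [0.0105 0.3751] j7 0.25 
 shift cm [-0.28  1.65 12.67] az turn -0.183
```

{"name": "send_rows", "arguments": {
  "increments": [
    {"ax": 0, "ay": 0, "az": 0, "tx": -0.2, "ty": 1.65, "tz": 1, "hand": 1},
    {"ax": 0, "ay": 0, "az": -0.09, "tx": 0, "ty": 0, "tz": 2.5, "hand": 1},
    {"ax": 0, "ay": 0, "az": -0.09, "tx": 0, "ty": 0, "tz": 2.5, "hand": 1},
    {"ax": 0, "ay": 0, "az": 0, "tx": 0, "ty": 0, "tz": 2.5, "hand": 1},
    {"ax": 0, "ay": 0, "az": 0, "tx": 0, "ty": 0, "tz": 2.5, "hand": 1},
    {"ax": 0, "ay": 0, "az": 0, "tx": 0, "ty": 0, "tz": 1.6, "hand": 1},
    {"ax": 0, "ay": 0, "az": 0, "tx": 0, "ty": 0, "tz": 0, "hand": 0.3},
    {"ax": 0, "ay": 0, "az": 0, "tx": 0, "ty": 0, "tz": 0, "hand": 0.3}
  ],
  "force": 30
}}

```text
time: 23.1
tcp_pos: [0.4338, 0.3357, 0.0238]
eef_rot: [-0.0, 0.217, 0.976, -0.0]
contact_force: [0.9, -0.3, -0.1]
gripper_width: 0.0593
grip_force: 0.0
```

{"name": "send_rows", "arguments": {
  "increments": [
    {"ax": 0, "ay": 0, "az": 0, "tx": 0, "ty": 0, "tz": 0, "hand": 0.3},
    {"ax": 0, "ay": 0, "az": 0, "tx": 0, "ty": 0, "tz": 0, "hand": 0.3},
    {"ax": 0, "ay": 0, "az": 0, "tx": 0, "ty": 0, "tz": 0, "hand": 0.3}
  ]
}}

```text
time: 23.4
tcp_pos: [0.4346, 0.3364, 0.0249]
eef_rot: [0.0, 0.216, 0.976, 0.001]
contact_force: [-0.5, -0.4, 5.6]
gripper_width: 0.0432
grip_force: 32.6
```

{"name": "send_rows", "arguments": {
  "increments": [
    {"ax": 0, "ay": 0, "az": 0, "tx": 0, "ty": 0, "tz": -3, "hand": 0.3},
    {"ax": 0, "ay": 0, "az": 0, "tx": 0, "ty": 0, "tz": -3, "hand": 0.3},
    {"ax": 0, "ay": 0, "az": 0, "tx": 0, "ty": 0, "tz": -3, "hand": 0.3},
    {"ax": 0, "ay": 0, "az": 0, "tx": 0, "ty": 0, "tz": 0, "hand": 0.3}
  ]
}}

```text
time: 23.8
tcp_pos: [0.436, 0.3376, 0.1183]
eef_rot: [0.002, 0.216, 0.976, 0.003]
contact_force: [0.5, -0.0, -0.0]
gripper_width: 0.0428
grip_force: 31.9
```

Run:
```python
from h import *
go(dock(0.001,.073),None,14.65)
```

```text
tcp [0.436  0.3376 0.1183] az 65.06 tilt [0.005  0.0051] dock [0.0274 0.3857] j7 0.44 
 shift cm [-17.89 -25.78  -0.13] az turn 0.88
```

{"name": "send_rows", "arguments": {
  "increments": [
    {"ax": 0, "ay": 0, "az": 0, "tx": -2.56, "ty": -3.68, "tz": 0, "hand": 0.3},
    {"ax": 0, "ay": 0, "az": 0, "tx": -2.56, "ty": -3.68, "tz": 0, "hand": 0.3},
    {"ax": 0, "ay": 0, "az": 0, "tx": -2.56, "ty": -3.68, "tz": 0, "hand": 0.3},
    {"ax": 0, "ay": 0, "az": 0, "tx": -2.56, "ty": -3.68, "tz": 0, "hand": 0.3},
    {"ax": 0, "ay": 0, "az": 0, "tx": -2.56, "ty": -3.68, "tz": 0, "hand": 0.3},
    {"ax": 0, "ay": 0, "az": 0, "tx": -2.56, "ty": -3.68, "tz": 0, "hand": 0.3},
    {"ax": 0, "ay": 0, "az": 0, "tx": -2.56, "ty": -3.68, "tz": 0, "hand": 0.3},
    {"ax": 0, "ay": 0, "az": 0.126, "tx": 0, "ty": 0, "tz": 0, "hand": 0.3}
  ]
}}

```text
time: 24.6
tcp_pos: [0.4882, 0.0201, 0.1136]
eef_rot: [0.0, 0.28, 0.96, -0.001]
contact_force: [-0.2, -0.1, -1.5]
gripper_width: 0.0435
grip_force: 31.8
```

{"name": "send_rows", "arguments": {
  "increments": [
    {"ax": 0, "ay": 0, "az": 0.126, "tx": 0, "ty": 0, "tz": 0, "hand": 0.3},
    {"ax": 0, "ay": 0, "az": 0.126, "tx": 0, "ty": 0, "tz": 0, "hand": 0.3},
    {"ax": 0, "ay": 0, "az": 0.126, "tx": 0, "ty": 0, "tz": 0, "hand": 0.3},
    {"ax": 0, "ay": 0, "az": 0.126, "tx": 0, "ty": 0, "tz": 0, "hand": 0.3},
    {"ax": 0, "ay": 0, "az": 0.126, "tx": 0, "ty": 0, "tz": 0, "hand": 0.3},
    {"ax": 0, "ay": 0, "az": 0.124, "tx": 0, "ty": 0, "tz": 0, "hand": 0.3},
    {"ax": 0, "ay": 0, "az": 0, "tx": 0, "ty": 0, "tz": 0, "hand": 0.3},
    {"ax": 0, "ay": 0, "az": 0, "tx": 0, "ty": 0, "tz": 0, "hand": 0.3}
  ]
}}

```text
time: 25.4
tcp_pos: [0.4877, 0.0268, 0.1135]
eef_rot: [-0.0, 0.61, 0.793, -0.0]
contact_force: [0.5, -0.4, -0.6]
gripper_width: 0.043
grip_force: 31.8
```

Run:
```python
from h import *
go(dock(0.001,.072),.035,14.65)
```

```text
tcp [0.4877 0.0268 0.1135] az 14.87 tilt [-0.0005 -0.0001] dock [-0.0012  0.0719] j7 0.17 
 shift cm [0.01 0.22 7.85] az turn 0.004
```

{"name": "send_rows", "arguments": {
  "increments": [
    {"ax": 0, "ay": 0, "az": 0.004, "tx": 0, "ty": 0.2, "tz": 2.5, "hand": 0.3},
    {"ax": 0, "ay": 0, "az": 0, "tx": 0, "ty": 0, "tz": 2.5, "hand": 0.3},
    {"ax": 0, "ay": 0, "az": 0, "tx": 0, "ty": 0, "tz": 2, "hand": 0.3},
    {"ax": 0, "ay": 0, "az": 0, "tx": 0, "ty": 0, "tz": 0.8, "hand": 0.3},
    {"ax": 0, "ay": 0, "az": 0, "tx": 0, "ty": 0, "tz": 0.1, "hand": 0.3},
    {"ax": 0, "ay": 0, "az": 0, "tx": 0, "ty": 0, "tz": 0, "hand": 0.3}
  ]
}}

```text
time: 26.0
tcp_pos: [0.4901, 0.0272, 0.035]
eef_rot: [0.0, 0.612, 0.791, -0.0]
contact_force: [0.4, 0.3, -2.0]
gripper_width: 0.0434
grip_force: 32.8
```

{"name": "send_rows", "arguments": {
  "increments": [
    {"ax": 0, "ay": 0, "az": 0, "tx": -1.5, "ty": 0, "tz": 0, "hand": 0.3},
    {"ax": 0, "ay": 0, "az": 0, "tx": -1.5, "ty": 0, "tz": 0, "hand": 0.3},
    {"ax": 0, "ay": 0, "az": 0, "tx": -1.5, "ty": 0, "tz": 0, "hand": 0.3},
    {"ax": 0, "ay": 0, "az": 0, "tx": -1.5, "ty": 0, "tz": 0, "hand": 0.3},
    {"ax": 0, "ay": 0, "az": 0, "tx": 0, "ty": 0, "tz": 0, "hand": 0.3}
  ]
}}

```text
time: 26.5
tcp_pos: [0.5056, -0.0328, 0.0355]
eef_rot: [0.001, 0.613, 0.79, 0.0]
contact_force: [-0.3, -1.2, -1.0]
gripper_width: 0.043
grip_force: 32.8
```

Run:
```python
from h import *
go(dock(0.001,-.05),.034,14.65)
```

```text
tcp [ 0.5056 -0.0328  0.0355] az 14.35 tilt [ 0.0015 -0.0006] dock [0.0011 0.0098] j7 0.37 
 shift cm [-5.98  0.02  0.16] az turn -0.005
```

{"name": "send_rows", "arguments": {
  "increments": [
    {"ax": 0, "ay": 0, "az": 0, "tx": -1.6, "ty": 0, "tz": 0, "hand": 0.3},
    {"ax": 0, "ay": 0, "az": 0, "tx": -1.6, "ty": 0, "tz": 0, "hand": 0.3},
    {"ax": 0, "ay": 0, "az": 0, "tx": -1.6, "ty": 0, "tz": 0, "hand": 0.3},
    {"ax": 0, "ay": 0, "az": 0, "tx": -1.5, "ty": 0, "tz": 0, "hand": 0.3},
    {"ax": 0, "ay": 0, "az": 0, "tx": 0, "ty": 0, "tz": 0, "hand": 0.3},
    {"ax": 0, "ay": 0, "az": 0, "tx": 0, "ty": 0, "tz": 0.1, "hand": 0.7},
    {"ax": 0, "ay": 0, "az": 0, "tx": 0, "ty": 0, "tz": 0, "hand": 0.7},
    {"ax": 0, "ay": 0, "az": 0, "tx": 0, "ty": 0, "tz": 0, "hand": 0.7}
  ]
}}

```text
time: 27.3
tcp_pos: [0.5206, -0.0907, 0.0339]
eef_rot: [-0.0, 0.612, 0.791, 0.0]
contact_force: [0.1, -0.8, -0.8]
gripper_width: 0.0598
grip_force: 0.0
```

{"name": "send_rows", "arguments": {
  "increments": [
    {"ax": 0, "ay": 0, "az": 0, "tx": 0, "ty": 0, "tz": -1.5, "hand": 0.7},
    {"ax": 0, "ay": 0, "az": 0, "tx": 0, "ty": 0, "tz": -4, "hand": 1},
    {"ax": 0, "ay": 0, "az": 0, "tx": 0, "ty": 0, "tz": -4, "hand": 1},
    {"ax": 0, "ay": 0, "az": 0, "tx": 0, "ty": 0, "tz": -4, "hand": 1},
    {"ax": 0, "ay": 0, "az": 0, "tx": 0, "ty": 0, "tz": 0, "hand": 1}
  ]
}}

```text
time: 27.8
tcp_pos: [0.5236, -0.0923, 0.1753]
eef_rot: [0.004, 0.613, 0.79, 0.003]
contact_force: [-0.1, 0.3, -0.0]
gripper_width: 0.0854
grip_force: 0.0
```

Run:
```python
from h import *
go(dock(.178,0),None,104.65)
im,c=shot("scene");cv2.imwrite("pics/s2.png",cv2.resize(im[140:300,200:520,::-1],None,fx=2.5,fy=2.5,interpolation=2))
```

```text
tcp [ 0.5236 -0.0923  0.1753] az 14.42 tilt [0.0095 0.0007] dock [ 0.0035 -0.0524] j7 0.42 
 shift cm [ 5.31 17.43  0.15] az turn 1.567
```

View pics/s2.png

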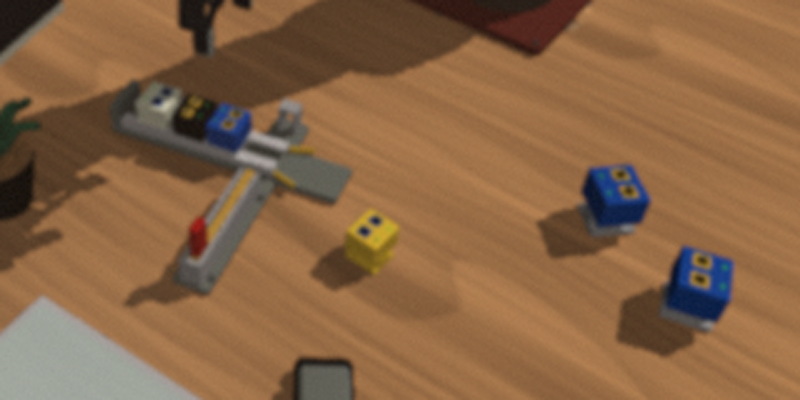

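{"name": "send_rows", "arguments": {
  "increments": [
    {"ax": 0, "ay": 0, "az": 0, "tx": 1.3, "ty": 4.4, "tz": 0, "hand": 1},
    {"ax": 0, "ay": 0, "az": 0, "tx": 1.3, "ty": 4.4, "tz": 0, "hand": 1},
    {"ax": 0, "ay": 0, "az": 0, "tx": 1.3, "ty": 4.3, "tz": 0, "hand": 1},
    {"ax": 0, "ay": 0, "az": 0, "tx": 1.3, "ty": 4.3, "tz": 0, "hand": 1},
    {"ax": 0, "ay": 0, "az": 0, "tx": 0, "ty": 0, "tz": 2, "hand": 1},
    {"ax": 0, "ay": 0, "az": 0, "tx": 0, "ty": 0, "tz": 2, "hand": 1},
    {"ax": 0, "ay": 0, "az": 0, "tx": 0, "ty": 0, "tz": 0, "hand": 1},
    {"ax": 0, "ay": 0, "az": 0, "tx": 0, "ty": 0, "tz": 0, "hand": 1}
  ]
}}

```text
time: 28.65
tcp_pos: [0.6755, 0.0018, 0.1286]
eef_rot: [-0.0, 0.613, 0.79, -0.001]
contact_force: [-0.1, 0.8, 0.5]
gripper_width: 0.0854
grip_force: 0.0
```

Run:
```python
from h import *
go(dock(.177,0),.05,14.65)
im,c=shot("wrist")
for b in blobs(im,(0,150,60),(7,255,255),100)[1]:print(b,todock(cast(c,*b[1],.07)).round(4))
```

```text
tcp [0.6755 0.0018 0.1286] az 14.42 tilt [-0.0015 -0.0004] dock [0.1742 0.0002] j7 0.36 
 shift cm [-0.02  0.29  7.86] az turn -0.004
(814, [317.1, 213.5], [303, 197, 29, 32]) [0.178 0.002]
```

{"name": "send_rows", "arguments": {
  "increments": [
    {"ax": 0, "ay": 0, "az": 0, "tx": 0, "ty": 0.3, "tz": 2.5, "hand": 1},
    {"ax": 0, "ay": 0, "az": 0, "tx": 0, "ty": 0, "tz": 2.5, "hand": 1},
    {"ax": 0, "ay": 0, "az": 0, "tx": 0, "ty": 0, "tz": 2.7, "hand": 1},
    {"ax": 0, "ay": 0, "az": 0, "tx": 0, "ty": 0, "tz": 0, "hand": 0},
    {"ax": 0, "ay": 0, "az": 0, "tx": 0, "ty": 0, "tz": 0, "hand": 0},
    {"ax": 0, "ay": 0, "az": 0, "tx": 0, "ty": 0, "tz": 0, "hand": 0},
    {"ax": 0, "ay": 0, "az": 0, "tx": 0, "ty": 0, "tz": 0, "hand": 0},
    {"ax": 0, "ay": 0, "az": 0, "tx": 0, "ty": 0, "tz": 0, "hand": 0}
  ],
  "force": 40
}}

```text
time: 29.5
tcp_pos: [0.6797, 0.0026, 0.0536]
eef_rot: [0.001, 0.613, 0.79, 0.001]
contact_force: [-1.2, 0.6, 5.8]
gripper_width: 0.0191
grip_force: 39.8
```

{"name": "send_rows", "arguments": {
  "increments": [
    {"ax": 0, "ay": 0, "az": 0, "tx": 0, "ty": 0, "tz": 0, "hand": 0},
    {"ax": 0, "ay": 0, "az": 0, "tx": 0, "ty": 0, "tz": 0, "hand": 0}
  ]
}}

```text
time: 29.7
tcp_pos: [0.6797, 0.0026, 0.0536]
eef_rot: [0.001, 0.613, 0.79, 0.001]
contact_force: [-1.3, -0.4, 6.4]
gripper_width: 0.0191
grip_force: 39.9
```

Push the bolt home, 11 cm first.

{"name": "send_rows", "arguments": {
  "increments": [
    {"ax": 0, "ay": 0, "az": 0, "tx": 0, "ty": -1.6, "tz": 0, "hand": 0},
    {"ax": 0, "ay": 0, "az": 0, "tx": 0, "ty": -1.6, "tz": 0, "hand": 0},
    {"ax": 0, "ay": 0, "az": 0, "tx": 0, "ty": -1.6, "tz": 0, "hand": 0},
    {"ax": 0, "ay": 0, "az": 0, "tx": 0, "ty": -1.6, "tz": 0, "hand": 0},
    {"ax": 0, "ay": 0, "az": 0, "tx": 0, "ty": -1.6, "tz": 0, "hand": 0},
    {"ax": 0, "ay": 0, "az": 0, "tx": 0, "ty": -1.6, "tz": 0, "hand": 0},
    {"ax": 0, "ay": 0, "az": 0, "tx": 0, "ty": -1.2, "tz": 0, "hand": 0},
    {"ax": 0, "ay": 0, "az": 0, "tx": 0, "ty": 0, "tz": 0, "hand": 0}
  ]
}}

```text
time: 30.5
tcp_pos: [0.5743, -0.0248, 0.0535]
eef_rot: [0.001, 0.613, 0.79, 0.001]
contact_force: [-2.4, -0.6, 10.2]
gripper_width: 0.0191
grip_force: 41.4
```

{"name": "send_rows", "arguments": {
  "increments": [
    {"ax": 0, "ay": 0, "az": 0, "tx": 0, "ty": -0.3, "tz": 0, "hand": 0},
    {"ax": 0, "ay": 0, "az": 0, "tx": 0, "ty": -0.3, "tz": 0, "hand": 0},
    {"ax": 0, "ay": 0, "az": 0, "tx": 0, "ty": 0, "tz": 0, "hand": 0}
  ]
}}

```text
time: 30.8
tcp_pos: [0.5699, -0.0259, 0.0535]
eef_rot: [0.001, 0.613, 0.79, 0.001]
contact_force: [0.5, 0.5, 9.3]
gripper_width: 0.0192
grip_force: 41.3
```

Run:
```python
from h import *
go();print(monitor.get_obs()['contact_force'])
```

```text
tcp [ 0.5699 -0.0259  0.0535] az 14.43 tilt [0.0032 0.0004] dock [0.065  0.0002] j7 0.4 
 shift cm [0. 0. 0.] az turn -0.0
[0.45781237 0.49386025 9.30411734]
```

{"name": "send_rows", "arguments": {
  "increments": [
    {"ax": 0, "ay": 0, "az": 0, "tx": 0, "ty": -0.3, "tz": 0, "hand": 0},
    {"ax": 0, "ay": 0, "az": 0, "tx": 0, "ty": -0.2, "tz": 0, "hand": 0},
    {"ax": 0, "ay": 0, "az": 0, "tx": 0, "ty": 0, "tz": 0, "hand": 0},
    {"ax": 0, "ay": 0, "az": 0, "tx": 0, "ty": 0, "tz": 0, "hand": 0}
  ]
}}

```text
time: 31.2
tcp_pos: [0.5672, -0.0266, 0.0537]
eef_rot: [0.003, 0.612, 0.79, 0.002]
contact_force: [10.9, 1.3, -0.4]
gripper_width: 0.0191
grip_force: 40.3
```

Travel is 116 mm and the force rises to 11 N: the bolt is home. Release and withdraw upward.

{"name": "send_rows", "arguments": {
  "increments": [
    {"ax": 0, "ay": 0, "az": 0, "tx": 0, "ty": 0.2, "tz": 0, "hand": 0},
    {"ax": 0, "ay": 0, "az": 0, "tx": 0, "ty": 0, "tz": 0, "hand": 0.7},
    {"ax": 0, "ay": 0, "az": 0, "tx": 0, "ty": 0, "tz": 0, "hand": 0.7},
    {"ax": 0, "ay": 0, "az": 0, "tx": 0, "ty": 0, "tz": 0, "hand": 0.7},
    {"ax": 0, "ay": 0, "az": 0, "tx": 0, "ty": 0, "tz": 0, "hand": 0.7},
    {"ax": 0, "ay": 0, "az": 0, "tx": 0, "ty": 0, "tz": -3, "hand": 0.7},
    {"ax": 0, "ay": 0, "az": 0, "tx": 0, "ty": 0, "tz": -3, "hand": 0.7},
    {"ax": 0, "ay": 0, "az": 0, "tx": 0, "ty": 0, "tz": -3, "hand": 0.7}
  ]
}}

```text
time: 32.0
tcp_pos: [0.5653, -0.0267, 0.1426]
eef_rot: [-0.0, 0.613, 0.79, -0.0]
contact_force: [1.1, 0.3, -0.5]
gripper_width: 0.0597
grip_force: 0.0
```

{"name": "send_rows", "arguments": {
  "increments": [
    {"ax": 0, "ay": 0, "az": 0, "tx": -2, "ty": 0, "tz": -3, "hand": 0.7},
    {"ax": 0, "ay": 0, "az": 0, "tx": -4, "ty": 0, "tz": -3, "hand": 0.7},
    {"ax": 0, "ay": 0, "az": 0, "tx": -4, "ty": 0, "tz": 0, "hand": 0.7},
    {"ax": 0, "ay": 0, "az": 0, "tx": 0, "ty": 0, "tz": 0, "hand": 0.7},
    {"ax": 0, "ay": 0, "az": 0, "tx": 0, "ty": 0, "tz": 0, "hand": 0.7}
  ]
}}

```text
time: 32.5
tcp_pos: [0.5903, -0.1245, 0.2016]
eef_rot: [-0.0, 0.614, 0.79, -0.0]
contact_force: [0.6, 0.8, 0.2]
gripper_width: 0.0596
grip_force: 0.0
```

Run:
```python
from h import *
go()
im,c=shot("wrist")
for n,lo,hi,z in(("red",(0,150,60),(7,255,255),.07),("blue",(108,130,60),(125,255,255),.057),("bolt",(18,100,90),(32,255,255),.038)):
    for b in blobs(im,lo,hi,60)[1]:print(n,b,todock(cast(c,*b[1],z)).round(4))
```

```text
tcp [ 0.5903 -0.1245  0.2016] az 14.3 tilt [-0.0005 -0.0003] dock [ 0.0599 -0.1004] j7 0.52 
 shift cm [0. 0. 0.] az turn -0.0
red (370, [314.9, 75.8], [303, 68, 24, 17]) [ 0.0632 -0.0006]
blue (1395, [252.7, 135.1], [227, 113, 50, 45]) [ 0.0042 -0.0513]
blue (70, [245.4, 223.3], [240, 219, 11, 10]) [-0.0093 -0.1412]
blue (79, [264.9, 223.5], [260, 219, 11, 10]) [ 0.0109 -0.1415]
bolt (175, [279.6, 45.3], [273, 29, 13, 34]) [0.0308 0.0286]
bolt (192, [225.0, 45.8], [217, 30, 17, 33]) [-0.0198  0.0285]
bolt (1496, [247.6, 79.2], [193, 72, 113, 15]) [-0.0009 -0.0005]
bolt (149, [239.0, 131.5], [233, 125, 13, 14]) [-0.0131 -0.0495]
bolt (139, [260.1, 130.9], [254, 125, 14, 13]) [ 0.0082 -0.049 ]
bolt (165, [244.3, 185.3], [237, 179, 15, 14]) [-0.0119 -0.1055]
bolt (171, [264.3, 185.2], [257, 179, 15, 14]) [ 0.0093 -0.1055]
```

```bash
python3 -c "
from station import hand_in
print(hand_in())"
```

```text
the job is handed in; nothing more can be done
None
```

The white, black and small blue modules (no green one was on the desk) are in the rail past the bolt, the bolt is pushed home, and the job is handed in at about 33 s on the robot's clock; no verdict was returned.

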